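# Check the gear unit with its dipstick gauge

## Robot

A 6-joint arm with a two-finger parallel gripper is mounted at the origin on the work surface. World frame = base frame: x ahead of the robot, y to its left, z up, the work surface at z = 0. Lengths are in m, angles in rad, forces in N, time in s.
With the tool pointing down it reaches from about 0.25 to 0.725 m from the base axis. Payload 4 kg.
Tool frame: the origin (TCP) lies at the very end of the fingers, on their centre line; the grasp point (between the pads) lies 19 mm behind it; x points along the fingers, y is the direction in which the jaws open and shut, and the axes are right-handed (so a half turn about x gives the same grasp; the last joint's range is limited). The gripper opens to 85 mm and grips with 20 to 120 N. Pads are 22 mm wide; open, the fingers measure 114 mm over their backs; the gripper's body (76 mm by 85 mm) begins 54 mm behind the grasp point. The pads swing forward as they close: fully open they stand 13 mm farther back than shut.
Start: joints at [-1.159, 0.241, 0.005, 1.335, 0, 1.571], TCP at [0.2, -0.458, 0.231] pointing down, gripper open.
Joint ranges: [-2.72, 2.72], [-1.05, 1.87], [-1.09, 1.28], [-1.99, 2.15], [-1.42, 1.44], [-3.14, 3.14]. Speed limits (rad/s): [2.79, 2.79, 3.14, 3.14, 3.14, 3.14].

## Interface

Orientations are given as a unit quaternion [x, y, z, w].
In Python, from workcell import get_obs, camera, job_done gives the robot as it stands. The module is installed in compiled form; this text tells all that it offers.
- The arm moves only by the tool arm_command, never from a script. Its argument "motion" is a list of rows, each an object of numbers: "x", "y", "z": the shift along the tool's x, y, z in m; "roll": the turn about the tool's x in rad; "fingers": the opening, from 0 (shut) to 1 (fully open). A call has 1 to 20 rows; each row shifts and turns the pose as measured when the row begins, along the tool's axes as they then stand; what a row does not reach is not made up. A row lasts 1/12 s, in which the tool goes at most 41.7 mm and 7.16 degrees, less where a joint would pass 70% of its speed; a pose out of reach is approached as far as the arm can. A call is refused whole if a number of a shift passes 0.0417 or a number of a turn 0.125, either way. A call with a gripper value outside its range is refused whole. The fingers move at their own pace and stop on an object; the grip force is fixed at half the most. Time passes only in rows, so rows that do not move let the fingers close. It gives the time, the measured TCP pose, the force and the opening at its end, in the units of the state.
- get_obs(): the state, without advancing time (a new reading comes with each control period).
- camera(name): name is "scene" or "side" or "wrist"; returns a dict with "frame" (480x640x3 uint8, red, green, blue), "intrinsics" (3x3 intrinsics, pixels), "rvec" (rotation vector, rad) and "tvec" (3), from world to camera coordinates, as OpenCV has them. Camera axes: x right, y down, z forward; pixel columns grow to the right and rows downward; lengths in m; the calibration is good to about 2 mm. A picture is of the moment at which its call begins. There is no depth.
- job_done(): hands the job in, once; it reports no verdict.
The state is a dict: "clock": time; "joint_pos": joint angles; "joint_vel": joint speeds; "tau": joint torques, N m; "eef_pos": TCP position; "tool_rot": TCP orientation; "ft_force": force on the tool from outside, world axes, zero at the start; "ft_torque": the same for the moment, N m; "grip_width": finger opening in m.
Only numpy, scipy, OpenCV 4.12 (cv2) and the standard library are available. Lean on these libraries where they do the work, as an engineer would, in place of code of your own. Each camera call takes 0.05 s, during which the arm holds its last target.

## Task

Pick the dipstick gauge off its wooden rest by its handle and push its rod all the way down the slanting guide tube of the gear unit, until the collar stops against the tube's mouth. Draw it right out again and present it for reading: rod level, its tip about 15 cm above the square sheet of white paper beside the gear unit. Finish while still holding it there, steady in the gripper and resting on nothing, and leave the padlock, the carton and the screwdriver where they are.

Things in the scene. Friction and masses are not known exactly. Their poses are not given: they have to be found in the camera images.
- gauge: Dipstick gauge, 0.13 kg, all in line on its x axis: steel rod (8 mm dia, x -90 to 0 mm, tip at -90), collar disc (34 mm dia, x 0 to 8), black handle (x 12 to 102, 16 mm wide in y, 20 mm high). Origin: centre of the collar face towards the tip. x points from tip to handle. Starts level in the rest, axis 52 mm above the bench, tip roughly towards the robot; lifts straight up.
- gauge_tip (a point): The free end of the gauge's rod, 90 mm from the collar face.
- gauge_grip (a point): On the gauge's axis in its handle, 50 mm behind the collar face: a good place to pinch it across its 16 mm width, clear of the rest's posts (40 mm of free height below it).
- guide: Fixed steel guide tube on the gear unit: 100 mm long, 19 mm outside, bore 13 mm, mouth flared to 30 mm outside, 24 mm inside. Origin: centre of the mouth, 120 mm above the bench. x axis: out of the mouth, 30 degrees above level, roughly away from the robot (within 20 degrees of +x from above). Gauge fully in: its origin at this origin, its x axis along this x axis.
- unit: Grey gear unit bolted to the bench: housing 110 x 100 mm, 102 mm high, foot plate 140 x 130 mm, motor of 80 mm diameter on its +y side reaching 145 mm from the origin, shaft stub on the -y side reaching 94 mm. Origin: centre of its underside; x points to the tube's side, z up. The tube's mouth is at x = 142 mm, y = 0.
- rest: Fixed light wooden rest: base board 220 x 70 mm, 12 mm thick, and two notched posts, 12 mm along x and 30 mm wide, at x = -80 mm (under the rod, top at 58 mm) and x = +75 mm (under the handle's rear part, top at 56 mm). Origin: centre of its underside; the gauge lies along its x axis, collar face near x = -10 mm. Rest and paper may change sides.
- sheet: Single square sheet of white paper, 160 x 160 mm, 2 mm thick, fixed flat on the bench to the left or right of the gear unit. Origin: centre of its underside. The gauge's tip is presented above it.
- padlock: Brass padlock lying on the bench beyond the gear unit, 46 x 70 x 22 mm. To be left alone. Origin: centre of the underside of its case.
- keybox: Open cardboard carton 90 x 120 mm, 45 mm high. To be left alone. Origin: centre of its underside.
- driver: Screwdriver lying on the bench, about 200 mm long. To be left alone. Origin: on its underside.
Mind the look-alikes: they are no part of the job. Several things have the shape of the rest; the one meant has the colours described above.

How it is judged:
By the outcome, as a careful person would: the job done as asked, in the order asked, and still so for the second after the job is handed in, while the arm keeps its last pose, push and grip.
It also fails if it takes over 58 s, if anything falls off the work surface, if the arm or the gripper's body presses on something with over 40 N, if the wrist force passes 120 N, or if a joint passes its speed limit or range.

## Working session

There is one attempt and no reset: what is moved stays moved. The work goes in short steps, Python scripts to look and compute and a tool call to move; the robot and the scene stay as the last step left them, time stands still between calls to the robot, and variables do not carry over. Pictures are saved under pics/ and viewed, and the job is handed in when it is done.

Besides the shell and the picture viewer there is one more tool, called after ">>>" as name(argument=value, ...) on one line, values as JSON. arm_command: Moves the arm, as the interface text tells. Its arguments: {"type":"object","properties":{"motion":{"type":"array","items":{"type":"object","properties":{"x":{"type":"number"},"y":{"type":"number"},"z":{"type":"number"},"roll":{"type":"number"},"fingers":{"type":"number"}}}}},"required":["motion"]}

```bash
mkdir -p pics; ls; python3 - <<'E'
from workcell import get_obs,camera
import cv2
o=get_obs()
for k,v in o.items(): print(k,v)
for n in ("scene","side","wrist"):
    c=camera(n); cv2.imwrite(f"pics/{n}0.png",c["frame"][:,:,::-1]); print(n,c["intrinsics"],c["rvec"],c["tvec"])
E
```

```text
pics
clock 0.0
joint_pos [-1.15901913e+00  2.41408466e-01  3.74037293e-03  1.33520028e+00
  1.40583691e-05  1.57077624e+00]
joint_vel [-4.00699619e-05 -5.83030603e-04 -2.22923787e-03 -3.97308490e-04
  1.47787606e-03 -2.28247895e-03]
tau [-1.59419356e-03 -3.72320652e+01  2.52406311e+01  1.70013722e-02
  4.36813423e-06 -3.19273397e-06]
eef_pos [ 0.19987322 -0.45763138  0.23042137]
tool_rot [-0.69202576 -0.14528383  0.69231555 -0.14384758]
ft_force [ 0.2145005  -0.9793912   0.31787614]
ft_torque [-0.00462798 -0.02215492  0.00455276]
grip_width 0.08506000640708797
scene [[593.36061856   0.         324.31702698]
 [  0.         593.36061856 233.56463874]
 [  0.           0.           1.        ]] [ 2.17876935  0.97468838 -0.37760413] [-0.48659746 -0.17433353  1.67687254]
side [[622.38858537   0.         327.10630027]
 [  0.         622.38858537 243.02504839]
 [  0.           0.           1.        ]] [ 0.78177385 -2.50252928  1.23971747] [0.52956353 0.23534498 1.60203558]
wrist [[428.06845629   0.         315.88283803]
 [  0.         428.06845629 242.99429069]
 [  0.           0.           1.        ]] [-2.42891124  1.58656237  0.22616577] [-0.49987029 -0.0372392   0.37800707]
```

View pics/scene0.png

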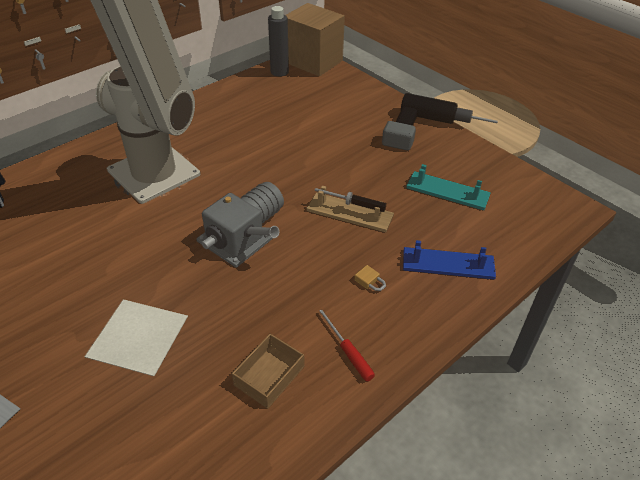

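View pics/side0.png

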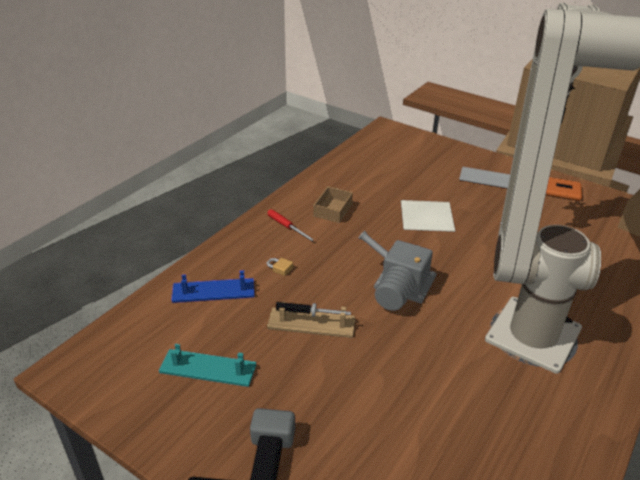

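View pics/wrist0.png

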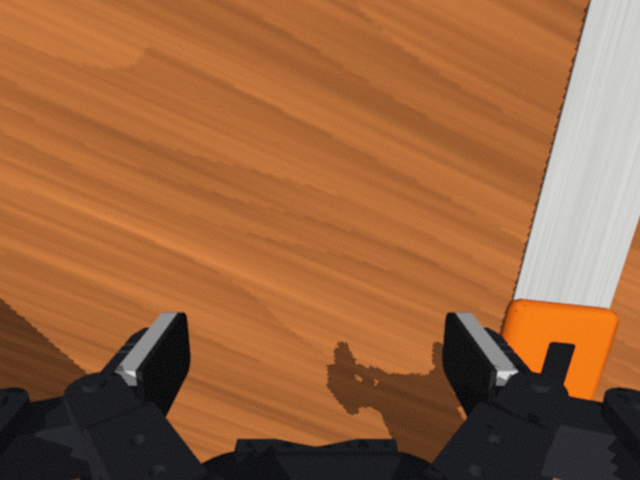

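The scene view shows the light wooden rest with the gauge near (350,208), the gear unit near (235,228) with its mouth near (274,232), and the sheet near (137,336). The teal and blue rests are look-alikes. Next I'll write helpers and look at enlarged crops.

```bash
cat > h.py <<'E'
import numpy as np,cv2
from workcell import get_obs,camera
from scipy.spatial.transform import Rotation as R
def cam(n):
    c=camera(n); c['R']=cv2.Rodrigues(np.array(c['rvec'],float))[0]; c['t']=np.array(c['tvec'],float).ravel(); c['K']=np.array(c['intrinsics']);return c
def ray(c,p):
    d=np.linalg.inv(c['K'])@np.array([p[0],p[1],1.0]); return -c['R'].T@c['t'], c['R'].T@d
def plane(c,p,z):
    o,d=ray(c,p); return o+d*(z-o[2])/d[2]
def tri(c1,p1,c2,p2):
    o1,d1=ray(c1,p1);o2,d2=ray(c2,p2)
    A=np.stack([d1,-d2],1);s=np.linalg.lstsq(A,o2-o1,rcond=None)[0]
    a=o1+d1*s[0];b=o2+d2*s[1];return (a+b)/2,np.linalg.norm(a-b)
def proj(c,P):
    q=c['R']@np.array(P,float)+c['t'];q=c['K']@q;return q[:2]/q[2]
def save(c,name,box=None,k=1):
    f=c['frame'][:,:,::-1]
    if box: f=f[box[1]:box[3],box[0]:box[2]]
    cv2.imwrite('pics/'+name,cv2.resize(f,None,fx=k,fy=k,interpolation=cv2.INTER_CUBIC))
E
python3 - <<'E'
from h import *
s=cam('scene');d=cam('side')
save(s,'s1.png',(190,170,400,280),3.8);save(d,'d1.png',(260,220,440,345),4.4)
print(R.from_quat(get_obs()['tool_rot']).as_matrix().round(3))
for n,c,mask in (('scene',s,None),('side',d,None)):
    f=c['frame'].astype(int); m=((f.min(2)>150)&(f.max(2)-f.min(2)<40)).astype('uint8')
    cs,_=cv2.findContours(m,0,2)
    for k in cs:
        if cv2.contourArea(k)>700:
            M=cv2.moments(k);p=(M['m10']/M['m00'],M['m01']/M['m00']);print(n,np.round(p),cv2.contourArea(k),plane(c,p,.002).round(4))
E
```

```text
[[-0.     0.4   -0.916]
 [ 0.001 -0.916 -0.4  ]
 [-1.    -0.001  0.   ]]
scene [137. 337.] 4377.5 [ 0.472  -0.3174  0.002 ]
side [524. 342.] 1472.0 [0.0082 0.0401 0.002 ]
side [427. 216.] 1300.5 [ 0.4642 -0.3168  0.002 ]
side [611.  27.] 1242.0 [ 4.6360e-01 -2.6067e+00  2.0000e-03]
side [460.  45.] 15709.0 [ 1.0286 -1.8145  0.002 ]
side [300.  57.] 2545.0 [ 1.5917 -1.1688  0.002 ]
```

```bash
ls -la pics
```

```text
total 1972
drwxr-xr-x 2 agent agent   4096 Dec  6 11:18 .
drwxr-xr-x 3 agent agent   4096 Dec  6 11:18 ..
-rw-r--r-- 1 agent agent 384448 Dec  6 11:18 d1.png
-rw-r--r-- 1 agent agent 286635 Dec  6 11:18 s1.png
-rw-r--r-- 1 agent agent 389012 Dec  6 11:16 scene0.png
-rw-r--r-- 1 agent agent 485791 Dec  6 11:16 side0.png
-rw-r--r-- 1 agent agent 459743 Dec  6 11:16 wrist0.png
```

View pics/s1.png

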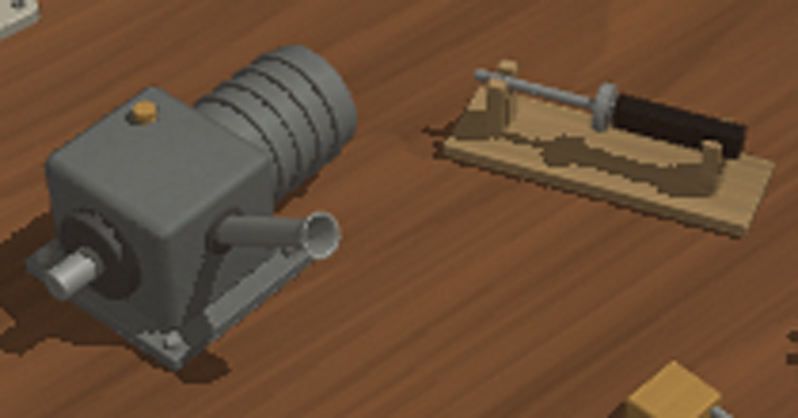

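View pics/d1.png

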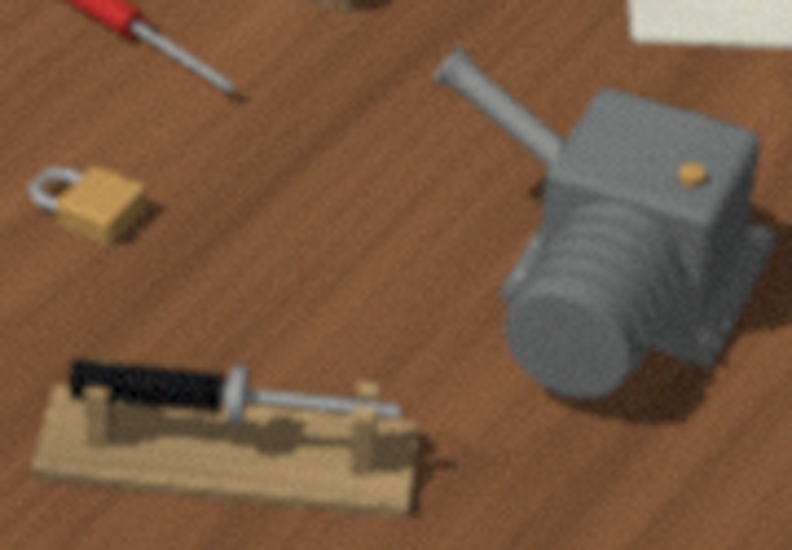

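```bash
python3 - <<'E'
from h import *
s=cam('scene');d=cam('side')
S=lambda u,v:(190+u/3.8-.4,170+v/3.8-.4); D=lambda u,v:(260+u/4.4-.4,220+v/4.4-.4)
P={}
for n,a,b in (('tip',(480,75),(399,410)),('collar',(605,108),(236,393)),('hend',(742,138),(76,378)),('mouth',(320,236),(452,66)),('tube',(225,230),(556,157)),('cap',(145,112),(692,173))):
    p,e=tri(s,S(*a),d,D(*b)); P[n]=p; print(n,p.round(4),round(e,4), 'z-plane',plane(s,S(*a),.052 if n in('tip','collar','hend') else .12).round(4),plane(d,D(*b),.052 if n in('tip','collar','hend') else .12).round(4))
v=P['hend']-P['tip'];print(np.degrees(np.arctan2(v[1],v[0])),np.linalg.norm(v))
v=P['mouth']-P['tube'];print(np.degrees(np.arctan2(v[1],v[0])),np.degrees(np.arcsin(v[2]/np.linalg.norm(v))),np.linalg.norm(v))
E
```

```text
tip [0.4017 0.2559 0.0533] 0.008 z-plane [0.4042 0.2589 0.052 ] [0.3997 0.2516 0.052 ]
collar [0.485  0.2976 0.0538] 0.0049 z-plane [0.4857 0.3004 0.052 ] [0.4843 0.2944 0.052 ]
hend [0.5679 0.3434 0.0558] 0.0076 z-plane [0.5682 0.3491 0.052 ] [0.5674 0.3379 0.052 ]
mouth [0.5061 0.034  0.1193] 0.0074 z-plane [0.5101 0.0353 0.12  ] [0.5034 0.0315 0.12  ]
tube [0.4297 0.0214 0.0743] 0.0002 z-plane [ 0.4689 -0.0042  0.12  ] [0.4042 0.073  0.12  ]
cap [0.3369 0.0278 0.1084] 0.0054 z-plane [0.3511 0.0221 0.12  ] [0.3298 0.0386 0.12  ]
27.774817969763035 0.1877955331419473
9.32846818053052 30.170142715410634 0.08953072054555397
```

```bash
python3 - <<'E'
from h import *
w=cam('wrist');o=get_obs();T=R.from_quat(o['tool_rot']).as_matrix();p=np.array(o['eef_pos'])
print(T.T@(-w['R'].T@w['t']-p), (T.T@w['R'].T).round(3))
# target so mouth sits at pixel (320,200)
for tgt in ([.506,.034,.12],[.47,.29,.052]):
  print('proj',proj(w,p+np.array([0,0,-.1])))
E
```

```text
[-0.14164117  0.00110933 -0.06890603] [[ 0.001 -0.275  0.961]
 [ 1.     0.002 -0.001]
 [-0.001  0.961  0.275]]
proj [314.37085768 242.55020504]
proj [314.37085768 242.55020504]
```

>>> arm_command(motion=[{"y":-0.02,"z":-0.03,"fingers":1},{"y":-0.02,"z":-0.03,"x":-0.01},{"y":-0.02,"z":-0.03},{"y":-0.02,"z":-0.03},{"y":-0.02,"z":-0.03},{"y":-0.02,"z":-0.03},{"y":-0.02,"z":-0.03},{"y":-0.02,"z":-0.03},{"y":-0.02,"z":-0.03},{"y":-0.02,"z":-0.03},{"y":-0.02,"z":-0.03},{"y":-0.02,"z":-0.03},{"y":-0.02,"z":-0.03},{"y":-0.02,"z":-0.03},{"y":-0.02,"z":-0.03},{"y":-0.02,"z":-0.03},{}])

```text
schema error: expected keys x, y, z, roll, fingers
```

>>> arm_command(motion=[{"x":-0.01,"y":-0.02,"z":-0.03,"roll":0,"fingers":1},{"x":0,"y":-0.02,"z":-0.03,"roll":0,"fingers":1},{"x":0,"y":-0.02,"z":-0.03,"roll":0,"fingers":1},{"x":0,"y":-0.02,"z":-0.03,"roll":0,"fingers":1},{"x":0,"y":-0.02,"z":-0.03,"roll":0,"fingers":1},{"x":0,"y":-0.02,"z":-0.03,"roll":0,"fingers":1},{"x":0,"y":-0.02,"z":-0.03,"roll":0,"fingers":1},{"x":0,"y":-0.02,"z":-0.03,"roll":0,"fingers":1},{"x":0,"y":-0.02,"z":-0.03,"roll":0,"fingers":1},{"x":0,"y":-0.02,"z":-0.03,"roll":0,"fingers":1},{"x":0,"y":-0.02,"z":-0.03,"roll":0,"fingers":1},{"x":0,"y":-0.02,"z":-0.03,"roll":0,"fingers":1},{"x":0,"y":-0.02,"z":-0.03,"roll":0,"fingers":1},{"x":0,"y":-0.02,"z":-0.03,"roll":0,"fingers":1},{"x":0,"y":-0.02,"z":-0.03,"roll":0,"fingers":1},{"x":0,"y":-0.02,"z":-0.03,"roll":0,"fingers":1},{"x":0,"y":0,"z":0,"roll":0,"fingers":1}])

```text
clock: 1.82
eef_pos: [0.5284, 0.0458, 0.2417]
tool_rot: [0.696, 0.139, -0.69, 0.143]
ft_force: [0.1, -0.4, 0.2]
grip_width: 0.0855
```

```bash
python3 - <<'E'
from h import *
w=cam('wrist');save(w,'w1.png');np.savez('w1.npz',R=w['R'],t=w['t'],K=w['K'])
print(proj(w,[.506,.034,.119]))
E
```

```text
[316.30563844 271.51929248]
```

View pics/w1.png

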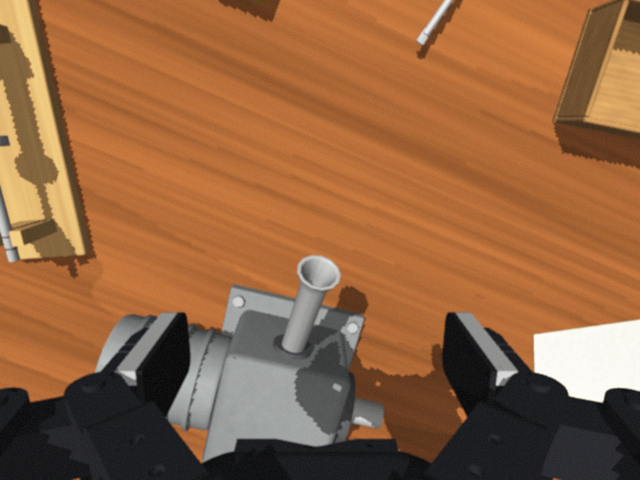

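>>> arm_command(motion=[{"x":0,"y":-0.025,"z":-0.01,"roll":0,"fingers":1},{"x":0,"y":-0.025,"z":-0.01,"roll":0,"fingers":1},{"x":0,"y":-0.025,"z":-0.01,"roll":0,"fingers":1},{"x":0,"y":-0.025,"z":-0.01,"roll":0,"fingers":1},{"x":0,"y":0,"z":0,"roll":0,"fingers":1}])

```text
clock: 2.28
eef_pos: [0.5234, 0.1506, 0.2401]
tool_rot: [0.694, 0.135, -0.692, 0.142]
ft_force: [0.2, -0.3, -0.8]
grip_width: 0.0856
```

```bash
python3 - <<'E'
from h import *
w=cam('wrist');save(w,'w2.png');np.savez('w2.npz',R=w['R'],t=w['t'],K=w['K'])
E
```

```text
(no output)
```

View pics/w2.png

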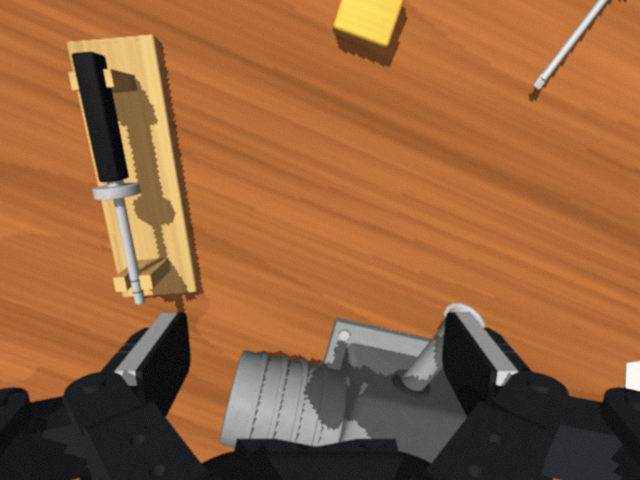

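>>> arm_command(motion=[{"x":0,"y":-0.025,"z":-0.01,"roll":-0.02,"fingers":1},{"x":0,"y":-0.025,"z":-0.01,"roll":-0.02,"fingers":1},{"x":0,"y":-0.025,"z":-0.01,"roll":-0.02,"fingers":1},{"x":0,"y":-0.025,"z":-0.01,"roll":0,"fingers":1},{"x":0,"y":-0.025,"z":-0.01,"roll":0,"fingers":1},{"x":0,"y":0,"z":0,"roll":0,"fingers":1}])

```text
clock: 2.83
eef_pos: [0.5238, 0.2629, 0.2395]
tool_rot: [-0.687, -0.163, 0.689, -0.166]
ft_force: [0.6, 0.3, 0.5]
grip_width: 0.0852
```

```bash
python3 - <<'E'
from h import *
w=cam('wrist');save(w,'w3.png');np.savez('w3.npz',R=w['R'],t=w['t'],K=w['K'])
E
```

```text
(no output)
```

View pics/w3.png

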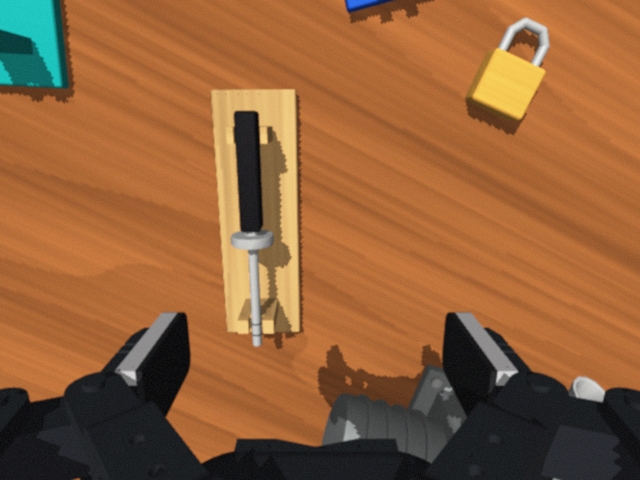

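```bash
python3 - <<'E'
from h import *
L=lambda n:dict(np.load(n))
w1,w2,w3=L('w1.npz'),L('w2.npz'),L('w3.npz');s=cam('scene')
P={}
for n,a,b,z in (('tip',(140,301),(257,344.5),.052),('hfront',(114,181),(251,230),.062),('hrear',(87.5,55),(246.5,113),.062),('coll',(115,190),(251.5,240),.052)):
    p,e=tri(w2,a,w3,b);print(n,p.round(4),round(e,4),plane(w3,b,z).round(4),plane(w2,a,z).round(4));P[n]=plane(w3,b,z)
v=P['hrear']-P['tip'];print(np.degrees(np.arctan2(v[1],v[0])),np.linalg.norm(v[:2]))
v=P['hrear']-P['hfront'];print(np.degrees(np.arctan2(v[1],v[0])),np.linalg.norm(v[:2]))
m=plane(w1,(319,273),.12);print('mouth w1',m,tri(w1,(319,273),s,(190+320/3.8,170+236/3.8)))
b=plane(w1,(293,349),.075);v=m-b;print('tubebase z.075',b,np.degrees(np.arctan2(v[1],v[0])),np.linalg.norm(v))
print(proj(w3,m),proj(w2,m))
T=R.from_quat(get_obs()['tool_rot']).as_matrix();print(T.round(3))
E
```

```text
tip [0.3986 0.2539 0.0527] 0.0012 [0.3975 0.2538 0.052 ] [0.3989 0.254  0.052 ]
hfront [0.4873 0.3006 0.0513] 0.0001 [0.4905 0.3004 0.062 ] [0.4904 0.2966 0.062 ]
hrear [0.5671 0.3401 0.0546] 0.0002 [0.5674 0.3391 0.062 ] [0.5676 0.3365 0.062 ]
coll [0.4815 0.2968 0.0549] 0.0007 [0.4802 0.2968 0.052 ] [0.481  0.2978 0.052 ]
26.657545449909982 0.19013766148362882
26.7062572584093 0.08607583243466879
mouth w1 [0.50606755 0.03212386 0.12      ] (array([0.50898465, 0.03391832, 0.12059952]), np.float64(0.006059124860517037))
tubebase z.075 [0.42393768 0.01903898 0.075     ] 9.05224995865945 0.09455966741442312
[592.50924246 397.46784249] [465.00477539 322.24482198]
[[-0.002  0.45  -0.893]
 [-0.006 -0.893 -0.45 ]
 [-1.     0.004  0.004]]
```

>>> arm_command(motion=[{"x":0.02,"y":-0.016,"z":-0.008,"roll":0,"fingers":1},{"x":0.02,"y":-0.016,"z":-0.008,"roll":0,"fingers":1},{"x":0.02,"y":-0.016,"z":-0.008,"roll":0,"fingers":1},{"x":0.02,"y":0,"z":0,"roll":0,"fingers":1},{"x":0.02,"y":0,"z":0,"roll":0,"fingers":1},{"x":0,"y":0,"z":0,"roll":0,"fingers":1}])

```text
clock: 3.43
eef_pos: [0.5354, 0.2849, 0.1405]
tool_rot: [-0.686, -0.173, 0.687, -0.168]
ft_force: [-0.3, 0.0, -0.3]
grip_width: 0.0855
```

```bash
python3 - <<'E'
from h import *
w=cam('wrist');save(w,'w4.png');o=get_obs();T=R.from_quat(o['tool_rot']).as_matrix();p=np.array(o['eef_pos'])
print(p,T.T@(np.array([.523,.3168,.033])-p),T[:,2])
for x in (.523,): print(proj(w,[.523,.3168,.062]),proj(w,[.398,.254,.052]))
E
```

```text
[0.53628615 0.28502575 0.14264734] [ 0.10992007 -0.03343919 -0.00283915] [-0.88394562 -0.46758305 -0.00249632]
[251.97228884 246.01694628] [258.26744689 448.30456605]
```

View pics/w4.png

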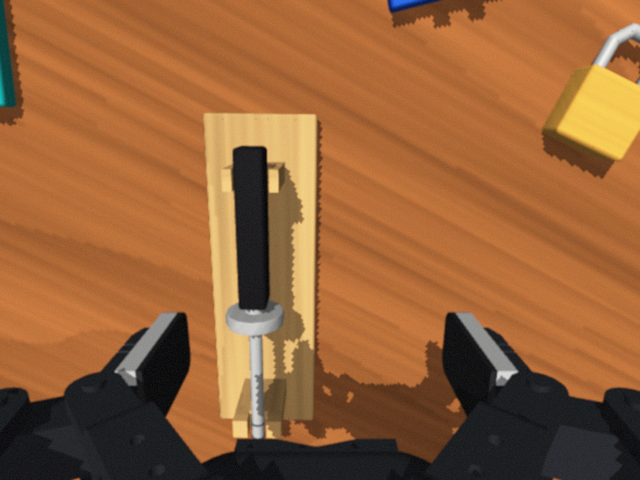

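>>> arm_command(motion=[{"x":0.01,"y":-0.012,"z":0,"roll":0.01,"fingers":1},{"x":0.01,"y":-0.012,"z":0,"roll":0.01,"fingers":1},{"x":0.01,"y":-0.012,"z":0,"roll":0,"fingers":1},{"x":0,"y":0,"z":0,"roll":0,"fingers":1}])

```text
clock: 3.82
eef_pos: [0.5316, 0.2974, 0.116]
tool_rot: [0.686, 0.184, -0.684, 0.165]
ft_force: [-1.0, -0.3, -0.3]
grip_width: 0.0853
```

```bash
cat > st.py <<'E'
from h import *
def st(tgt=None):
    o=get_obs();T=R.from_quat(o['tool_rot']).as_matrix();p=np.array(o['eef_pos'])
    print('t',o['clock'],'p',p.round(4),'zyaw',np.degrees(np.arctan2(-T[1,2],-T[0,2])).round(2),'xax',T[:,0].round(3),'F',np.round(o['ft_force'],1),'w',round(o['grip_width'],4))
    if tgt is not None: print('tooldelta',(T.T@(np.array(tgt)-p)).round(4))
    return o,T,p
E
python3 - <<'E'
from st import *
st([.523,.3168,.033])
w=cam('wrist');save(w,'w5.png')
E
```

```text
t 3.8167 p [0.5316 0.2974 0.116 ] zyaw 28.55 xax [-0.004  0.027 -1.   ] F [-1.  -0.3 -0.3] w 0.0853
tooldelta [ 0.0835 -0.0191 -0.0009]
```

View pics/w5.png

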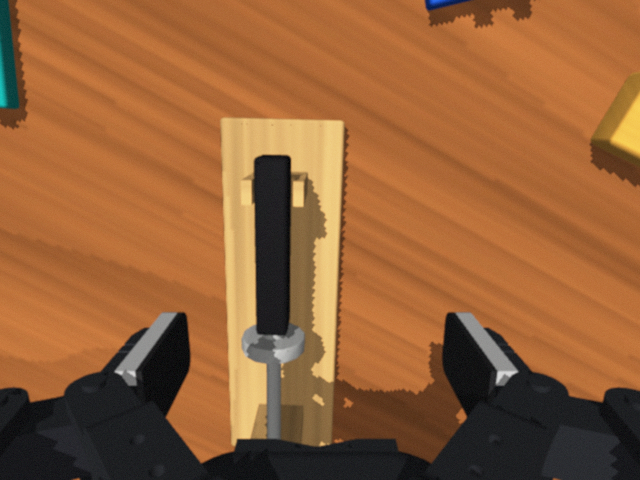

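```bash
python3 - <<'E'
from st import *
o,T,p=st();print(np.round(o['joint_pos'],3),np.round(o['joint_vel'],3));print(T.round(3))
E
```

```text
t 3.8667 p [0.5324 0.2972 0.1171] zyaw 28.53 xax [-0.002  0.027 -1.   ] F [ 0.3 -0.5 -0.4] w 0.0854
[0.497 0.515 0.106 1.151 0.025 3.14 ] [-0.002 -0.012  0.031  0.012 -0.007 -0.001]
[[-0.002  0.478 -0.879]
 [ 0.027 -0.878 -0.478]
 [-1.    -0.025 -0.011]]
```

Joint 6 sits at its 3.14 limit, which caused the drift. I'll use the half-turned grasp, so joint 6 ends near 0.

>>> arm_command(motion=[{"x":0,"y":0,"z":0,"roll":-0.125,"fingers":1},{"x":0,"y":0,"z":0,"roll":-0.125,"fingers":1},{"x":0,"y":0,"z":0,"roll":-0.125,"fingers":1},{"x":0,"y":0,"z":0,"roll":-0.125,"fingers":1},{"x":0,"y":0,"z":0,"roll":-0.125,"fingers":1},{"x":0,"y":0,"z":0,"roll":-0.125,"fingers":1},{"x":0,"y":0,"z":0,"roll":-0.125,"fingers":1},{"x":0,"y":0,"z":0,"roll":-0.125,"fingers":1},{"x":0,"y":0,"z":0,"roll":-0.125,"fingers":1},{"x":0,"y":0,"z":0,"roll":-0.125,"fingers":1},{"x":0,"y":0,"z":0,"roll":-0.125,"fingers":1},{"x":0,"y":0,"z":0,"roll":-0.125,"fingers":1},{"x":0,"y":0,"z":0,"roll":-0.125,"fingers":1},{"x":0,"y":0,"z":0,"roll":-0.125,"fingers":1},{"x":0,"y":0,"z":0,"roll":-0.125,"fingers":1},{"x":0,"y":0,"z":0,"roll":-0.125,"fingers":1},{"x":0,"y":0,"z":0,"roll":-0.125,"fingers":1},{"x":0,"y":0,"z":0,"roll":-0.125,"fingers":1},{"x":0,"y":0,"z":0,"roll":-0.125,"fingers":1},{"x":0,"y":0,"z":0,"roll":-0.125,"fingers":1}])

```text
clock: 5.53
eef_pos: [0.5391, 0.3056, 0.1332]
tool_rot: [0.062, 0.699, -0.035, 0.712]
ft_force: [-0.5, -0.1, 1.0]
grip_width: 0.0854
```

```bash
python3 - <<'E'
from st import *
o,T,p=st([.523,.3168,.033]);print(np.round(o['joint_pos'],3))
E
```

```text
t 5.5333 p [0.5391 0.3056 0.1332] zyaw 172.08 xax [ 0.022  0.037 -0.999] F [-0.5 -0.1  1. ] w 0.0854
tooldelta [ 0.1002  0.0048 -0.0191]
[0.505 0.502 0.129 1.16  0.022 0.643]
```

>>> arm_command(motion=[{"x":0.01,"y":0,"z":0,"roll":-0.12,"fingers":1},{"x":0.01,"y":0,"z":0,"roll":-0.12,"fingers":1},{"x":0.01,"y":0,"z":0,"roll":-0.12,"fingers":1},{"x":0,"y":0,"z":0,"roll":-0.12,"fingers":1},{"x":0,"y":0,"z":0,"roll":-0.12,"fingers":1},{"x":0,"y":0,"z":0,"roll":0,"fingers":1}])

```text
clock: 6.03
eef_pos: [0.5426, 0.3098, 0.1077]
tool_rot: [-0.16, 0.672, 0.183, 0.7]
ft_force: [-0.4, 0.1, 0.6]
grip_width: 0.0852
```

```bash
python3 - <<'E'
from st import *
o,T,p=st([.523,.3168,.033]);print(np.round(o['joint_pos'],3));print(T.round(3))
w=cam('wrist');save(w,'w6.png');print(proj(w,[.523,.3168,.062]))
o,T,p=st([.523,.3168,.033]);print(np.round(o['joint_pos'],3));print(T.round(3))
E
```

```text
t 6.0333 p [0.5426 0.3098 0.1077] zyaw -151.99 xax [ 0.031  0.042 -0.999] F [-0.4  0.1  0.6] w 0.0852
tooldelta [ 0.0743  0.0137 -0.0175]
[0.508 0.523 0.093 1.094 0.021 0.019]
[[ 0.031 -0.47   0.882]
 [ 0.042  0.882  0.469]
 [-0.999  0.022  0.047]]
[349.2654166  245.44994698]
t 6.0833 p [0.5428 0.3099 0.108 ] zyaw -152.22 xax [ 0.031  0.042 -0.999] F [-0.4  0.9  0.6] w 0.0856
tooldelta [ 0.0746  0.0136 -0.0178]
[0.508 0.523 0.094 1.094 0.022 0.024]
[[ 0.031 -0.467  0.884]
 [ 0.042  0.884  0.465]
 [-0.999  0.023  0.047]]
```

View pics/w6.png

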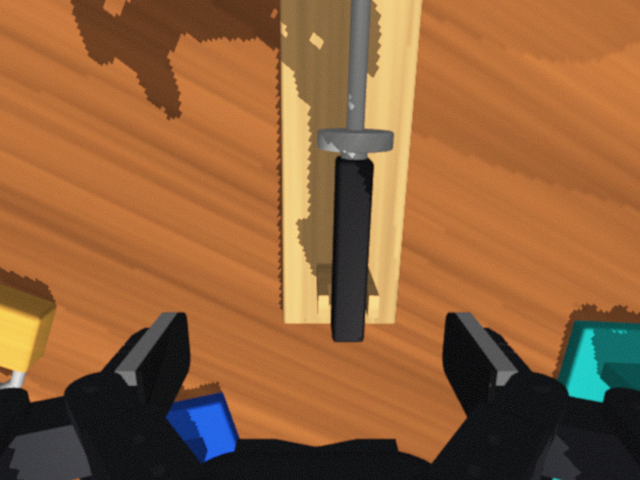

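>>> arm_command(motion=[{"x":0,"y":0.007,"z":-0.009,"roll":0.01,"fingers":1},{"x":0,"y":0.007,"z":-0.009,"roll":0.01,"fingers":1},{"x":0,"y":0,"z":0,"roll":0,"fingers":1}])

```text
clock: 6.33
eef_pos: [0.5213, 0.3148, 0.1091]
tool_rot: [-0.147, 0.673, 0.171, 0.704]
ft_force: [0.3, -0.6, 0.4]
grip_width: 0.0854
```

```bash
python3 - <<'E'
from st import *
w=cam('wrist');save(w,'w7.png');print(proj(w,[.523,.3168,.062]))
o,T,p=st([.523,.3168,.033]);print(np.round(o['joint_pos'],3))
E
```

```text
[317.4542362  277.17737454]
t 6.3833 p [0.5224 0.3148 0.1094] zyaw -153.98 xax [ 0.036  0.044 -0.998] F [ 1.   0.6 -0.3] w 0.0858
tooldelta [ 0.0764 -0.0003 -0.0026]
[0.533 0.49  0.042 1.069 0.019 0.078]
```

View pics/w7.png

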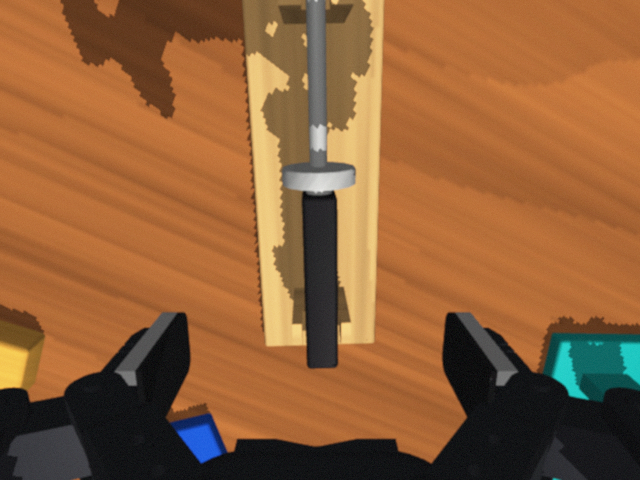

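>>> arm_command(motion=[{"x":0.018,"y":0,"z":-0.001,"roll":0,"fingers":1},{"x":0.018,"y":0,"z":-0.001,"roll":0,"fingers":1},{"x":0.018,"y":0,"z":0,"roll":0,"fingers":1},{"x":0.018,"y":0,"z":0,"roll":0,"fingers":1},{"x":0,"y":0,"z":0,"roll":0,"fingers":1}])

```text
clock: 6.8
eef_pos: [0.5301, 0.3195, 0.0405]
tool_rot: [-0.143, 0.668, 0.17, 0.71]
ft_force: [-1.2, -0.5, 0.2]
grip_width: 0.0857
```

```bash
python3 - <<'E'
from st import *
o,T,p=st([.523,.3168,.033]);print(T.round(3))
E
```

```text
t 6.8 p [0.5301 0.3195 0.0405] zyaw -154.42 xax [ 0.049  0.049 -0.998] F [-1.2 -0.5  0.2] w 0.0857
tooldelta [ 0.007   0.0004 -0.008 ]
[[ 0.049 -0.433  0.9  ]
 [ 0.049  0.901  0.431]
 [-0.998  0.024  0.065]]
```

>>> arm_command(motion=[{"x":0.004,"y":0,"z":-0.004,"roll":0,"fingers":1},{"x":0.003,"y":0,"z":-0.004,"roll":0,"fingers":1},{"x":0,"y":0,"z":0,"roll":0,"fingers":1}])

```text
clock: 7.05
eef_pos: [0.5246, 0.3163, 0.0338]
tool_rot: [-0.142, 0.668, 0.169, 0.711]
ft_force: [0.3, 0.3, 0.0]
grip_width: 0.086
```

```bash
python3 - <<'E'
from st import *
o,T,p=st([.523,.3168,.033]);print(T.round(3))
E
```

```text
t 7.05 p [0.5246 0.3163 0.0338] zyaw -154.58 xax [ 0.05   0.05  -0.997] F [0.3 0.3 0. ] w 0.086
tooldelta [ 0.0007  0.0011 -0.0013]
[[ 0.05  -0.431  0.901]
 [ 0.05   0.902  0.428]
 [-0.997  0.023  0.067]]
```

>>> arm_command(motion=[{"x":0,"y":0,"z":0,"roll":-0.01,"fingers":0},{"x":0,"y":0,"z":0,"roll":-0.01,"fingers":0},{"x":0,"y":0,"z":0,"roll":0,"fingers":0},{"x":0,"y":0,"z":0,"roll":0,"fingers":0},{"x":0,"y":0,"z":0,"roll":0,"fingers":0},{"x":0,"y":0,"z":0,"roll":0,"fingers":0},{"x":0,"y":0,"z":0,"roll":0,"fingers":0},{"x":0,"y":0,"z":0,"roll":0,"fingers":0}])

```text
clock: 7.72
eef_pos: [0.5257, 0.3195, 0.0386]
tool_rot: [-0.148, 0.664, 0.179, 0.711]
ft_force: [0.8, -0.1, -1.8]
grip_width: 0.015
```

```bash
python3 - <<'E'
from st import *
o,T,p=st();print(T.round(3))
E
```

```text
t 7.7167 p [0.5257 0.3195 0.0386] zyaw -153.25 xax [ 0.055  0.058 -0.997] F [ 0.8 -0.1 -1.8] w 0.015
[[ 0.055 -0.452  0.89 ]
 [ 0.058  0.892  0.449]
 [-0.997  0.027  0.075]]
```

>>> arm_command(motion=[{"x":-0.015,"y":0,"z":0,"roll":0,"fingers":0},{"x":-0.02,"y":0,"z":0,"roll":0,"fingers":0},{"x":-0.02,"y":0,"z":0,"roll":0,"fingers":0},{"x":-0.02,"y":0,"z":0,"roll":0,"fingers":0},{"x":-0.02,"y":0,"z":0,"roll":0,"fingers":0},{"x":-0.02,"y":0,"z":0,"roll":0,"fingers":0},{"x":0,"y":0,"z":0,"roll":0,"fingers":0}])

```text
clock: 8.3
eef_pos: [0.5171, 0.3092, 0.1523]
tool_rot: [-0.151, 0.668, 0.176, 0.708]
ft_force: [0.6, 0.4, -0.3]
grip_width: 0.0149
```

```bash
python3 - <<'E'
from st import *
o,T,p=st([.65,.056,.15]);print(T.round(3),np.round(o['joint_pos'],3))
s=cam('scene');save(s,'s8.png',(190,130,430,310),3.3)
w=cam('wrist');save(w,'w8.png')
d=cam('side');save(d,'d8.png',(230,180,450,345),3.6)
E
```

```text
t 8.3 p [0.5171 0.3092 0.1523] zyaw -153.33 xax [ 0.047  0.047 -0.998] F [ 0.6  0.4 -0.3] w 0.0149
tooldelta [-0.0035 -0.2858  0.0049]
[[ 0.047 -0.45   0.892]
 [ 0.047  0.893  0.448]
 [-0.998  0.021  0.063]] [0.53  0.435 0.071 1.143 0.017 0.065]
```

View pics/s8.png

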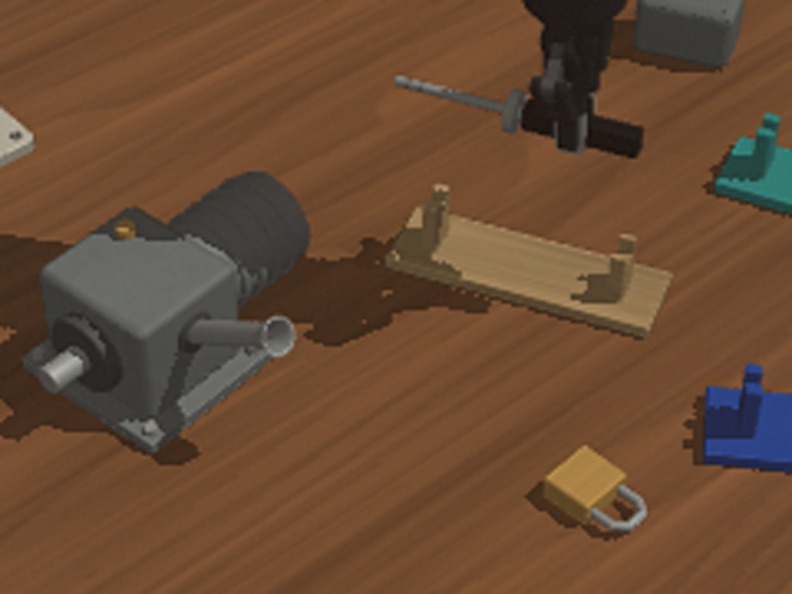

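View pics/d8.png

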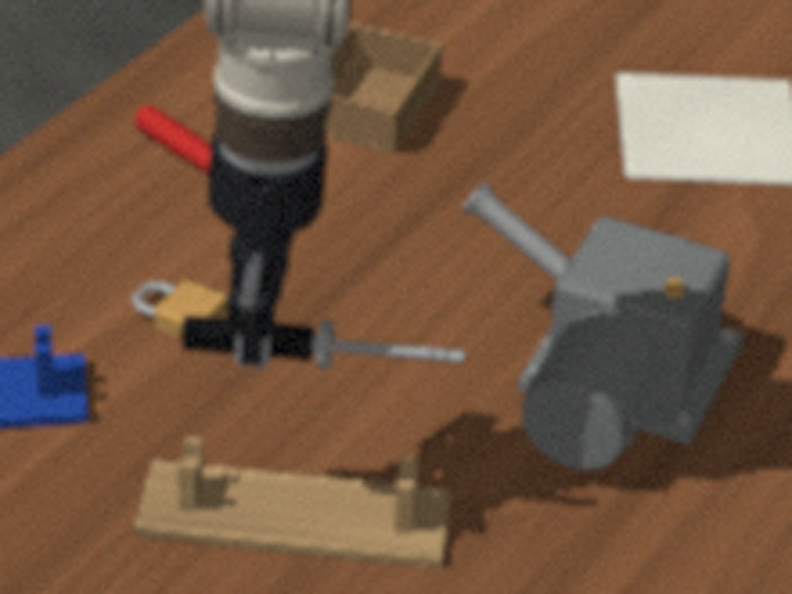

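View pics/w8.png

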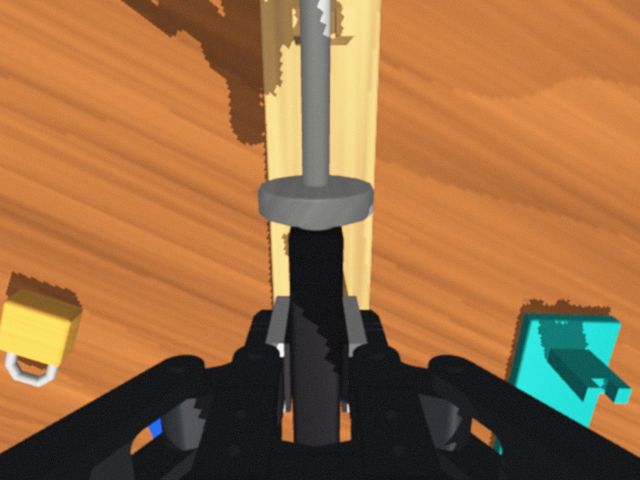

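>>> arm_command(motion=[{"x":0,"y":-0.03,"z":0.002,"roll":0,"fingers":0},{"x":0,"y":-0.03,"z":0.002,"roll":0,"fingers":0},{"x":0,"y":-0.03,"z":0.002,"roll":0,"fingers":0},{"x":0,"y":-0.03,"z":0.002,"roll":0,"fingers":0},{"x":0,"y":-0.03,"z":0.002,"roll":0,"fingers":0},{"x":0,"y":-0.03,"z":0.002,"roll":0,"fingers":0},{"x":0,"y":-0.03,"z":0.002,"roll":0,"fingers":0},{"x":0,"y":-0.03,"z":0.002,"roll":0,"fingers":0},{"x":0,"y":-0.03,"z":0,"roll":0,"fingers":0},{"x":0,"y":0,"z":0,"roll":0.1,"fingers":0},{"x":0,"y":0,"z":0,"roll":0.1,"fingers":0},{"x":0,"y":0,"z":0,"roll":0.1,"fingers":0},{"x":0,"y":0,"z":0,"roll":0,"fingers":0}])

```text
clock: 9.53
eef_pos: [0.6421, 0.059, 0.1067]
tool_rot: [-0.043, 0.707, 0.066, 0.703]
ft_force: [0.1, -0.4, -1.5]
grip_width: 0.015
```

```bash
python3 - <<'E'
from st import *
o,T,p=st([.667,.058,.105]);print(T.round(3),np.round(o['joint_pos'],3))
w=cam('wrist');save(w,'w9.png')
E
```

```text
t 9.5333 p [0.6421 0.059  0.1067] zyaw -171.14 xax [-0.009  0.032 -0.999] F [ 0.1 -0.4 -1.5] w 0.015
tooldelta [ 0.0014 -0.0049  0.0244]
[[-0.009 -0.154  0.988]
 [ 0.032  0.988  0.154]
 [-0.999  0.033 -0.004]] [ 0.076  0.604  0.23   1.203  0.033 -0.078]
```

View pics/w9.png

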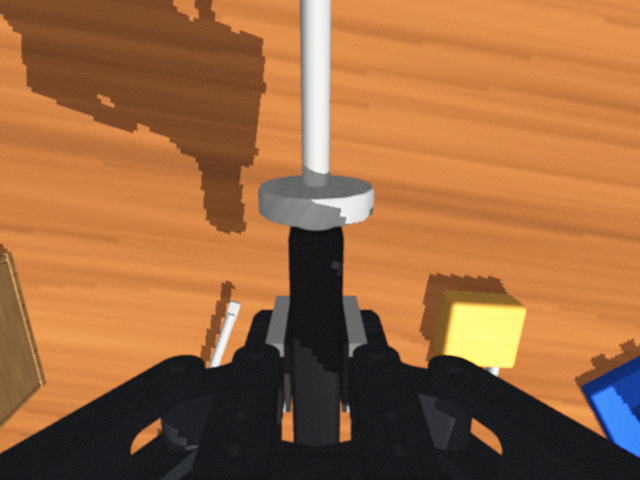

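>>> arm_command(motion=[{"x":0,"y":0,"z":0.015,"roll":0,"fingers":0},{"x":0,"y":0,"z":0.012,"roll":0,"fingers":0},{"x":0,"y":0,"z":0,"roll":0,"fingers":0}])

```text
clock: 9.83
eef_pos: [0.6657, 0.0635, 0.1013]
tool_rot: [-0.048, 0.71, 0.07, 0.699]
ft_force: [0.6, 1.1, -1.3]
grip_width: 0.0148
```

```bash
python3 - <<'E'
from st import *
o,T,p=st([.667,.058,.105]);print(T.round(3),np.round(o['joint_pos'],3))
w=cam('wrist');save(w,'w10.png')
s=cam('scene');save(s,'s10.png',(220,160,400,290),4.4)
d=cam('side');save(d,'d10.png',(270,180,430,300),5)
E
```

```text
t 9.8333 p [0.6657 0.0635 0.1013] zyaw -170.43 xax [-0.018  0.031 -0.999] F [ 0.6  1.1 -1.3] w 0.0148
tooldelta [-0.0039 -0.0055  0.0003]
[[-0.018 -0.166  0.986]
 [ 0.031  0.986  0.166]
 [-0.999  0.033 -0.013]] [ 0.081  0.663  0.321  1.245  0.032 -0.086]
```

View pics/s10.png

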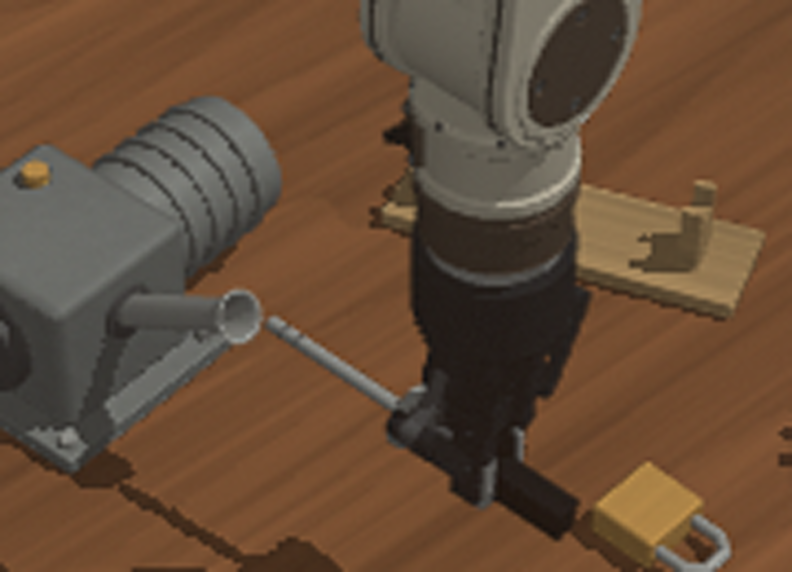

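View pics/d10.png

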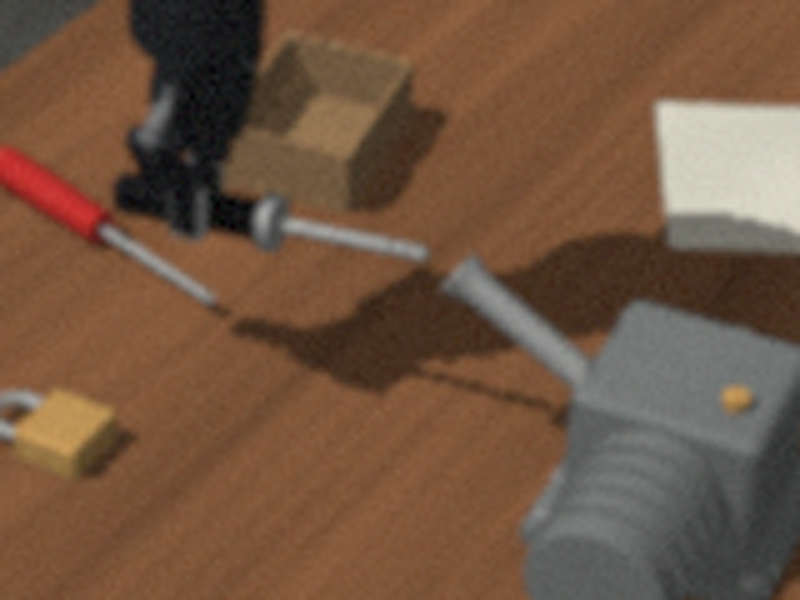

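View pics/w10.png

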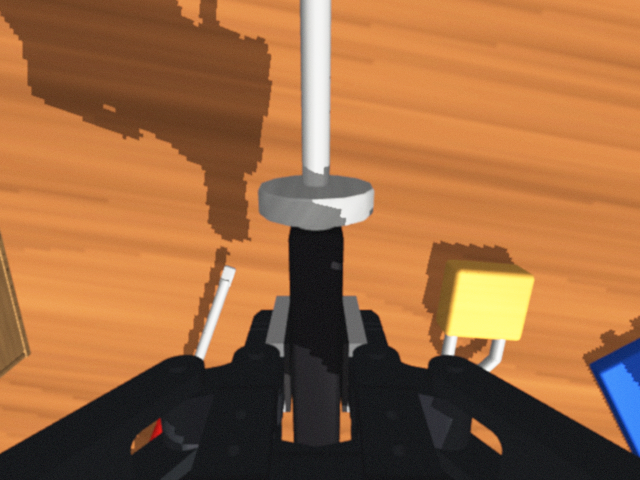

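```bash
cat > rel.py <<'E'
from st import *
def rel(sa,sk,da,dk,pts):
    s=cam('scene');d=cam('side');out={}
    for n,a,b in pts:
        q,e=tri(s,(sa[0]+a[0]/sk-.4,sa[1]+a[1]/sk-.4),d,(da[0]+b[0]/dk-.4,da[1]+b[1]/dk-.4));out[n]=q;print(n,q.round(4),round(e,4))
    return out
E
python3 - <<'E'
from rel import *
r=rel((220,160),4.4,(270,180),5,[('tip',(272,322),(425,253)),('mouth',(239,315),(460,273)),('coll',(402,410),(268,222)),('hend',(565,518),(125,190))])
v=r['tip']-r['mouth'];print('tip-mouth',v.round(4)); g=r['hend']-r['tip'];print(np.linalg.norm(g),np.degrees(np.arctan2(g[1],g[0])),np.degrees(np.arcsin(g[2]/np.linalg.norm(g))))
u=np.array([np.cos(np.radians(9)),np.sin(np.radians(9)),0]);print('along',v@u,'lat',v@np.array([-u[1],u[0],0]))
o,T,p=st();g0=p-.019*T[:,0];print('kin grip',g0)
th=np.radians(.75+4.3)
print('kin tip', g0-.14*(np.cos(th)*np.array([T[0,2],T[1,2],0])-np.array([0,0,np.sin(th)])))
E
```

```text
tip [0.528  0.0394 0.1285] 0.0064
mouth [0.5071 0.0347 0.1209] 0.0056
coll [0.6174 0.0549 0.122 ] 0.0026
hend [0.7128 0.0699 0.1127] 0.007
tip-mouth [0.0208 0.0047 0.0076]
0.18797458728283395 9.382150149663387 -4.812292963084695
along 0.021315046512097216 lat 0.0013813095953105696
t 10.0833 p [0.6641 0.0631 0.1025] zyaw -170.55 xax [-0.019  0.031 -0.999] F [-0.  -0.2 -1.1] w 0.0148
kin grip [0.66442402 0.06256641 0.1215372 ]
kin tip [0.5268706  0.03968342 0.13386071]
```

>>> arm_command(motion=[{"x":0.006,"y":-0.001,"z":-0.002,"roll":0,"fingers":0},{"x":0.005,"y":0,"z":-0.004,"roll":0,"fingers":0},{"x":0,"y":0,"z":-0.006,"roll":0,"fingers":0},{"x":0,"y":0,"z":0,"roll":0,"fingers":0}])

```text
clock: 10.42
eef_pos: [0.6498, 0.0603, 0.0912]
tool_rot: [-0.047, 0.71, 0.07, 0.699]
ft_force: [-1.2, -0.3, -1.1]
grip_width: 0.0151
```

```bash
python3 - <<'E'
from st import *
o,T,p=st();print(T.round(3))
s=cam('scene');save(s,'s11.png',(220,160,400,290),4.4)
d=cam('side');save(d,'d11.png',(270,180,430,300),5)
E
```

```text
t 10.4167 p [0.6498 0.0603 0.0912] zyaw -170.47 xax [-0.019  0.031 -0.999] F [-1.2 -0.3 -1.1] w 0.0151
[[-0.019 -0.165  0.986]
 [ 0.031  0.986  0.166]
 [-0.999  0.033 -0.014]]
```

View pics/s11.png

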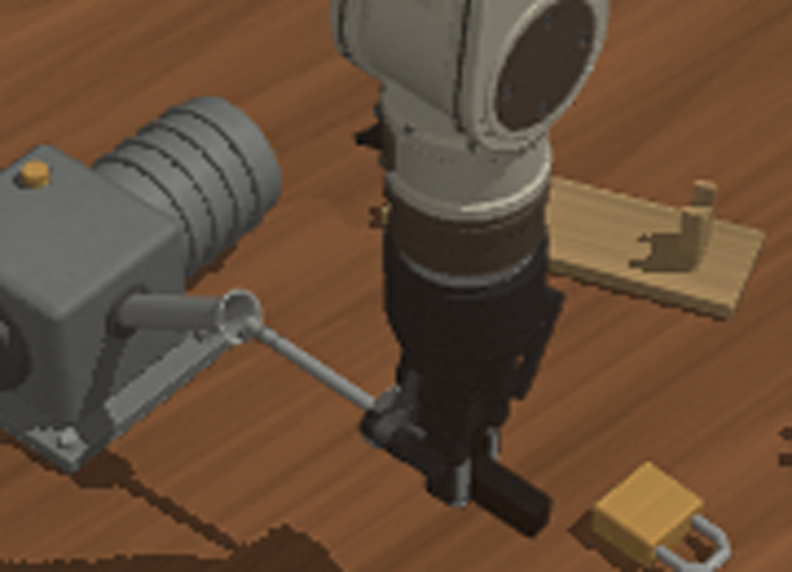

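View pics/d11.png

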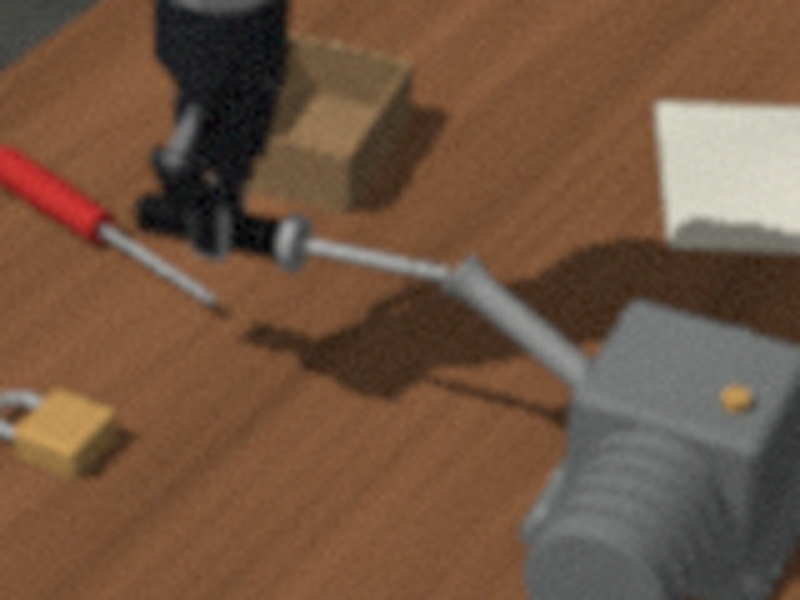

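>>> arm_command(motion=[{"x":-0.001,"y":0,"z":-0.005,"roll":0,"fingers":0},{"x":-0.001,"y":0,"z":-0.005,"roll":0,"fingers":0},{"x":0,"y":0,"z":-0.004,"roll":0,"fingers":0},{"x":0,"y":0,"z":0,"roll":0,"fingers":0}])

```text
clock: 10.85
eef_pos: [0.6363, 0.0578, 0.0947]
tool_rot: [-0.047, 0.709, 0.07, 0.7]
ft_force: [0.4, -0.3, -1.8]
grip_width: 0.0152
```

```bash
python3 - <<'E'
from st import *
o,T,p=st();print(T.round(3))
s=cam('scene');save(s,'s12.png',(220,160,400,290),4.4)
d=cam('side');save(d,'d12.png',(270,180,430,300),5)
E
```

```text
t 10.85 p [0.6363 0.0578 0.0947] zyaw -170.47 xax [-0.016  0.031 -0.999] F [ 0.4 -0.3 -1.8] w 0.0152
[[-0.016 -0.165  0.986]
 [ 0.031  0.986  0.166]
 [-0.999  0.033 -0.011]]
```

View pics/s12.png

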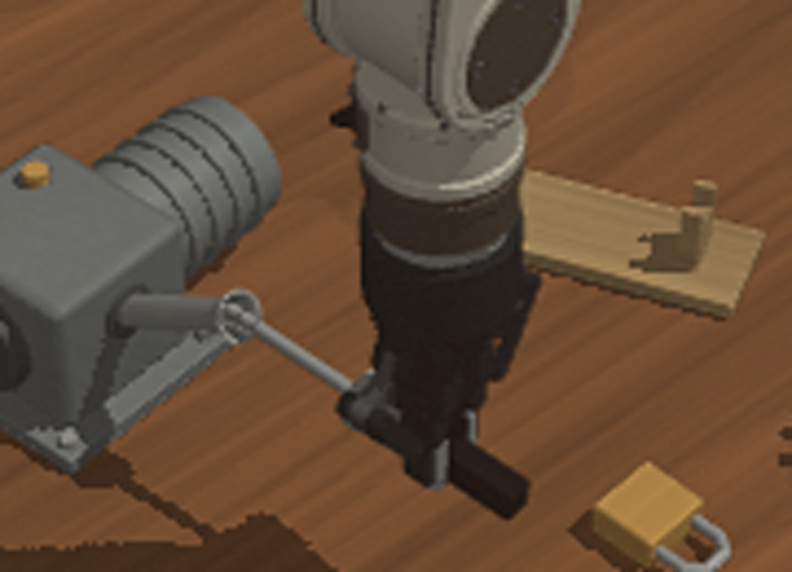

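View pics/d12.png

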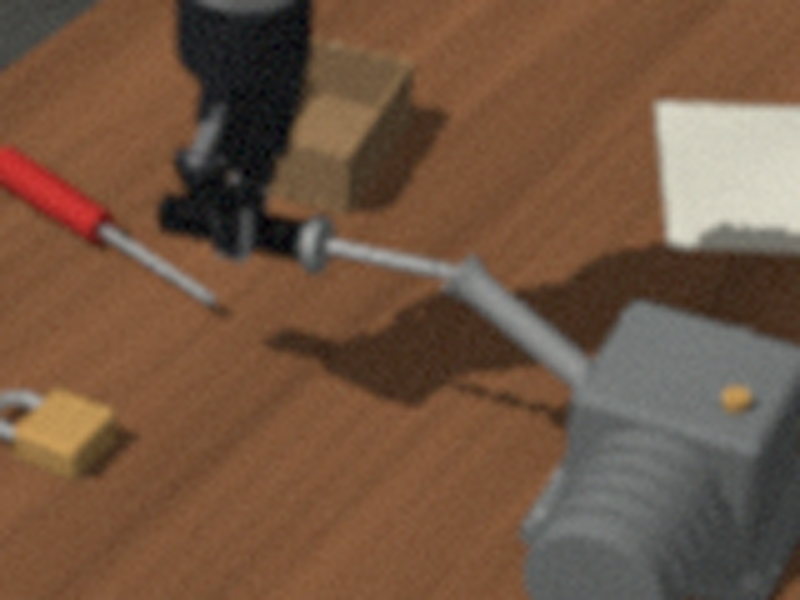

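>>> arm_command(motion=[{"x":-0.004,"y":0,"z":-0.002,"roll":0,"fingers":0},{"x":-0.006,"y":0,"z":-0.001,"roll":0,"fingers":0},{"x":-0.006,"y":0,"z":-0.001,"roll":0,"fingers":0},{"x":0,"y":0,"z":0,"roll":0,"fingers":0}])

```text
clock: 11.28
eef_pos: [0.6367, 0.0573, 0.1121]
tool_rot: [-0.047, 0.706, 0.07, 0.703]
ft_force: [0.5, 1.2, -3.5]
grip_width: 0.0149
```

```bash
python3 - <<'E'
from st import *
o,T,p=st();print(T.round(3))
s=cam('scene');save(s,'s13.png',(220,160,400,290),4.4)
d=cam('side');save(d,'d13.png',(270,180,430,300),5)
E
```

```text
t 11.2833 p [0.6367 0.0573 0.1121] zyaw -170.45 xax [-0.008  0.032 -0.999] F [ 0.5  1.2 -3.5] w 0.0149
[[-0.008 -0.166  0.986]
 [ 0.032  0.986  0.166]
 [-0.999  0.033 -0.003]]
```

View pics/s13.png

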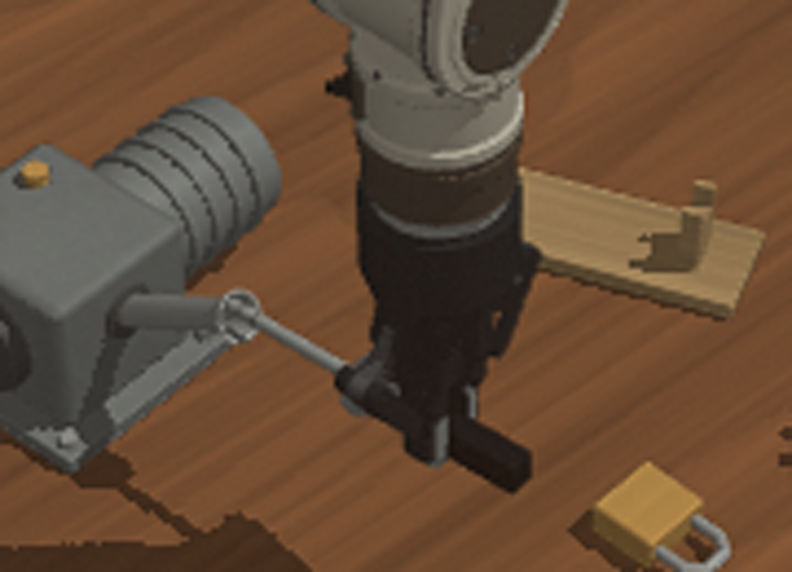

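View pics/d13.png

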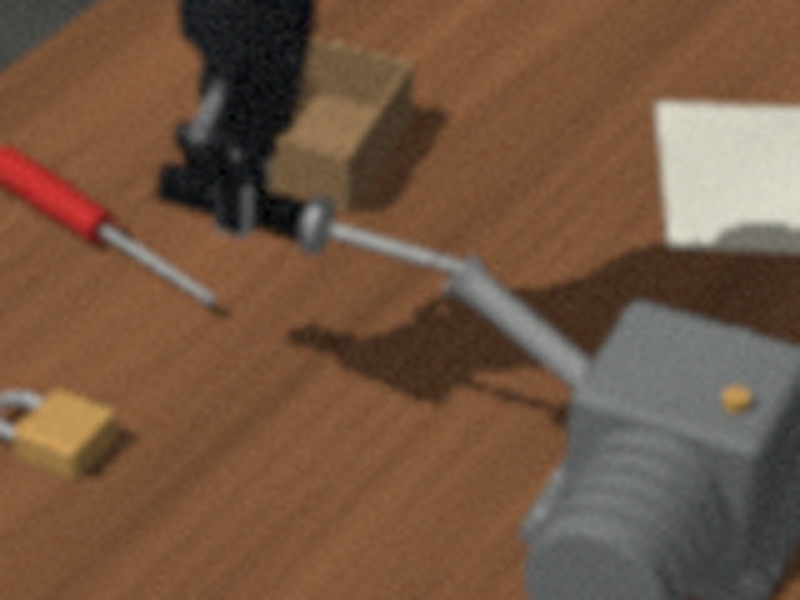

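>>> arm_command(motion=[{"x":-0.005,"y":0,"z":-0.004,"roll":0,"fingers":0},{"x":-0.006,"y":0,"z":-0.004,"roll":0,"fingers":0},{"x":-0.006,"y":0,"z":-0.004,"roll":0,"fingers":0},{"x":-0.006,"y":0,"z":-0.004,"roll":0,"fingers":0},{"x":0,"y":0,"z":0,"roll":0,"fingers":0}])

```text
clock: 11.8
eef_pos: [0.6335, 0.0558, 0.1389]
tool_rot: [-0.047, 0.696, 0.071, 0.712]
ft_force: [2.9, 0.4, -2.2]
grip_width: 0.0148
```

```bash
cat > look.py <<'E'
from rel import *
import sys
n=sys.argv[1]
o,T,p=st();print(T.round(3))
g=p-.019*T[:,0]-np.array([.507,.0345,.1205]);u=np.array([.9876,.157,0]);print('grip along %.4f lat %.4f up %.4f'%(g@u,g@np.array([-.157,.9876,0]),g[2]))
a=cam('scene')['frame'][160:290,220:400];b=cam('side')['frame'][180:300,270:430]
k=cv2.resize(a,(540,390),interpolation=2);l=cv2.resize(b,(520,390),interpolation=2)
cv2.imwrite(f'pics/s{n}.png',cv2.resize(k,(720,520))[:,:,::-1]);cv2.imwrite(f'pics/d{n}.png',cv2.resize(l,(693,520))[:,:,::-1])
E
python3 look.py 14
```

```text
t 11.8 p [0.6335 0.0558 0.1389] zyaw -170.39 xax [ 0.02   0.036 -0.999] F [ 2.9  0.4 -2.2] w 0.0148
[[ 0.02  -0.168  0.986]
 [ 0.036  0.985  0.167]
 [-0.999  0.032  0.025]]
grip along 0.1278 lat 0.0006 up 0.0374
```

View pics/s14.png

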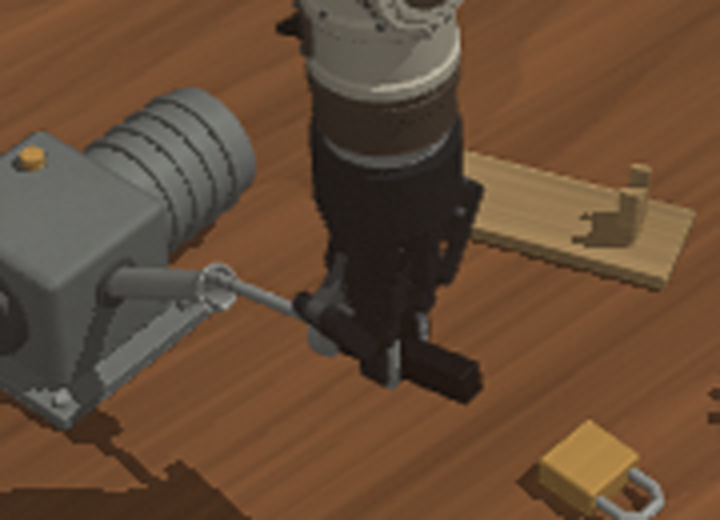

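View pics/d14.png

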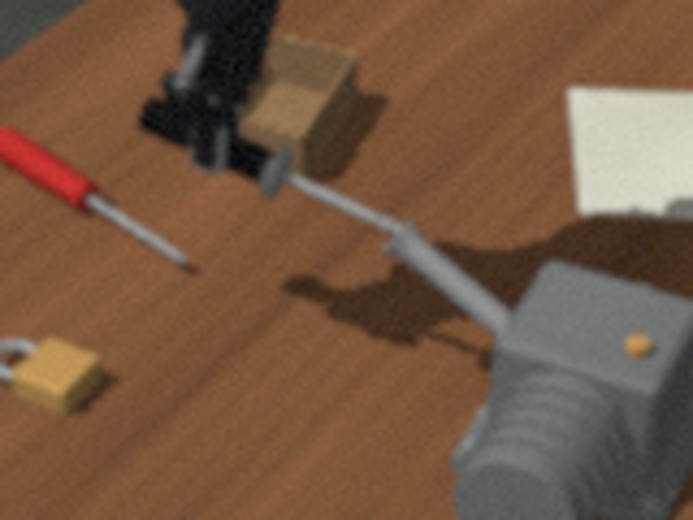

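>>> arm_command(motion=[{"x":-0.005,"y":0,"z":-0.006,"roll":0,"fingers":0},{"x":-0.005,"y":0,"z":-0.006,"roll":0,"fingers":0},{"x":-0.005,"y":0,"z":-0.006,"roll":0,"fingers":0},{"x":0,"y":0,"z":0,"roll":0,"fingers":0}])

```text
clock: 12.23
eef_pos: [0.6233, 0.0536, 0.1539]
tool_rot: [-0.047, 0.691, 0.072, 0.718]
ft_force: [2.5, 0.3, -1.3]
grip_width: 0.0145
```

```bash
python3 look.py 15
```

```text
t 12.2333 p [0.6233 0.0536 0.1539] zyaw -170.35 xax [ 0.036  0.039 -0.999] F [ 2.5  0.3 -1.3] w 0.0145
[[ 0.036 -0.169  0.985]
 [ 0.039  0.985  0.167]
 [-0.999  0.032  0.042]]
grip along 0.1171 lat -0.0000 up 0.0523
```

View pics/d15.png

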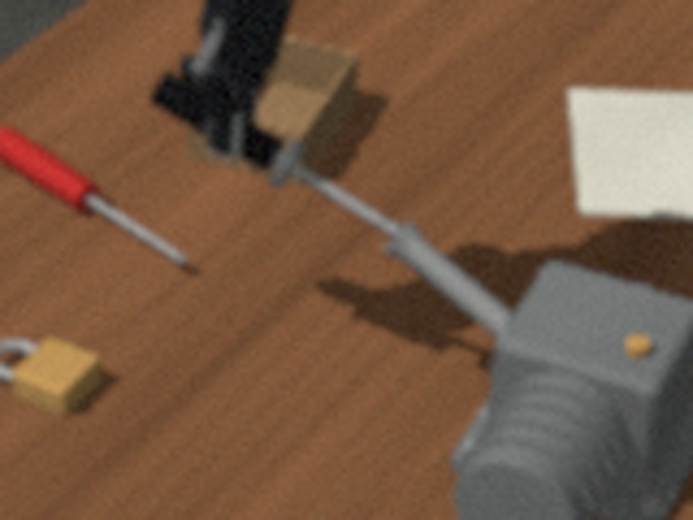

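>>> arm_command(motion=[{"x":-0.003,"y":0,"z":-0.007,"roll":0,"fingers":0},{"x":-0.003,"y":0,"z":-0.007,"roll":0,"fingers":0},{"x":-0.001,"y":0,"z":-0.006,"roll":0,"fingers":0},{"x":0,"y":0,"z":0,"roll":0,"fingers":0}])

```text
clock: 12.67
eef_pos: [0.6133, 0.0514, 0.1614]
tool_rot: [-0.047, 0.683, 0.073, 0.725]
ft_force: [-0.2, -0.6, -4.7]
grip_width: 0.0148
```

```bash
python3 look.py 16
```

```text
t 12.6667 p [0.6133 0.0514 0.1614] zyaw -170.3 xax [ 0.056  0.041 -0.998] F [-0.2 -0.6 -4.7] w 0.0148
[[ 0.056 -0.17   0.984]
 [ 0.041  0.985  0.168]
 [-0.998  0.031  0.062]]
grip along 0.1065 lat -0.0006 up 0.0599
```

View pics/d16.png

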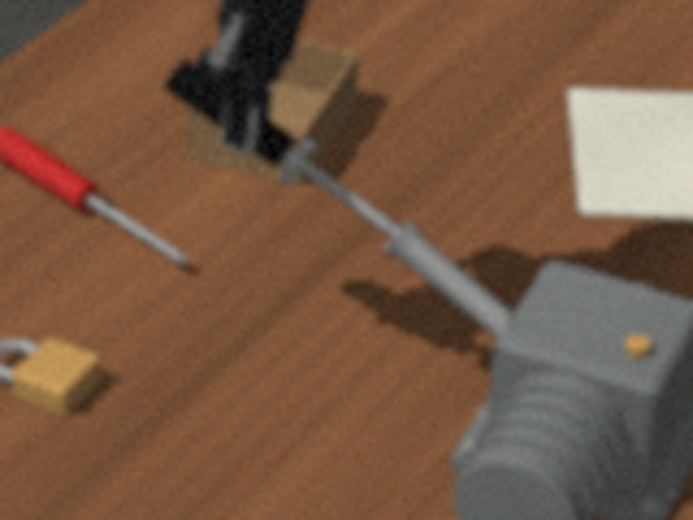

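View pics/s16.png

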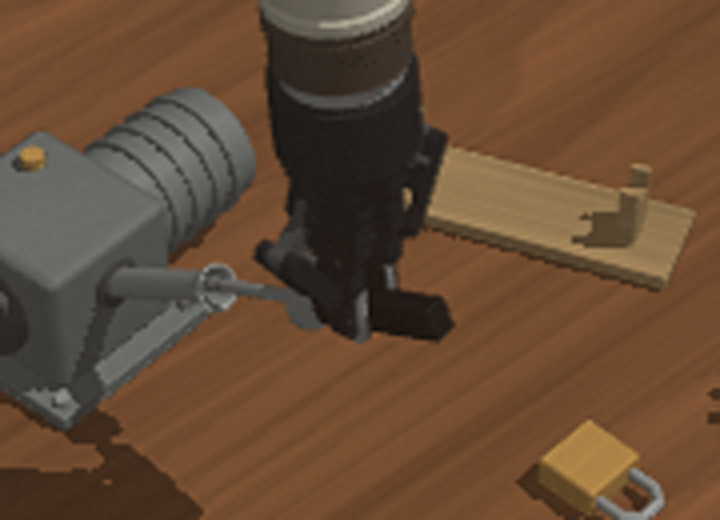

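>>> arm_command(motion=[{"x":0.003,"y":0,"z":-0.007,"roll":0,"fingers":0},{"x":0.0035,"y":0,"z":-0.007,"roll":0,"fingers":0},{"x":0.0035,"y":0,"z":-0.007,"roll":0,"fingers":0},{"x":0,"y":0,"z":0,"roll":0,"fingers":0}])

```text
clock: 13.1
eef_pos: [0.5897, 0.048, 0.1455]
tool_rot: [-0.047, 0.687, 0.073, 0.722]
ft_force: [1.0, -0.4, -4.4]
grip_width: 0.0147
```

```bash
python3 look.py 17
```

```text
t 13.1 p [0.5897 0.048  0.1455] zyaw -170.3 xax [ 0.046  0.041 -0.998] F [ 1.  -0.4 -4.4] w 0.0147
[[ 0.046 -0.17   0.984]
 [ 0.041  0.985  0.168]
 [-0.998  0.032  0.052]]
grip along 0.0828 lat -0.0003 up 0.0440
```

View pics/d17.png

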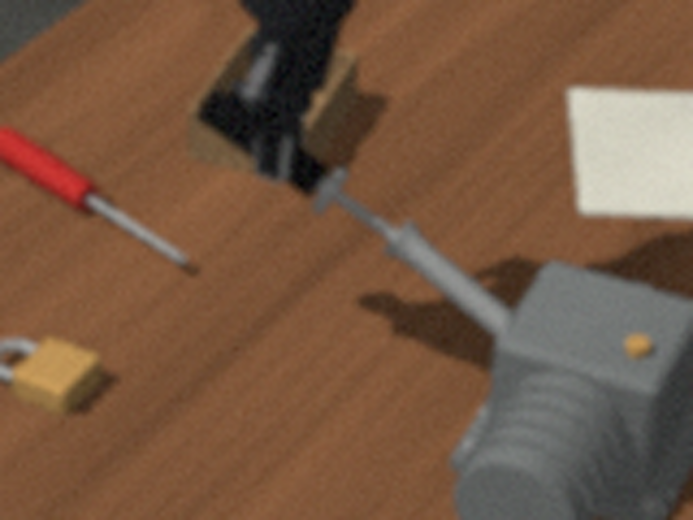

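>>> arm_command(motion=[{"x":0.002,"y":0,"z":-0.006,"roll":0,"fingers":0},{"x":0.0025,"y":0,"z":-0.006,"roll":0,"fingers":0},{"x":0.0025,"y":0,"z":-0.006,"roll":0,"fingers":0},{"x":0,"y":0,"z":0,"roll":0,"fingers":0}])

```text
clock: 13.53
eef_pos: [0.5727, 0.0453, 0.1366]
tool_rot: [-0.047, 0.686, 0.073, 0.722]
ft_force: [-0.5, -0.6, -6.4]
grip_width: 0.0146
```

```bash
python3 look.py 18
```

```text
t 13.5333 p [0.5727 0.0453 0.1366] zyaw -170.28 xax [ 0.047  0.041 -0.998] F [-0.5 -0.6 -6.4] w 0.0146
[[ 0.047 -0.17   0.984]
 [ 0.041  0.985  0.169]
 [-0.998  0.032  0.053]]
grip along 0.0656 lat -0.0002 up 0.0351
```

View pics/d18.png

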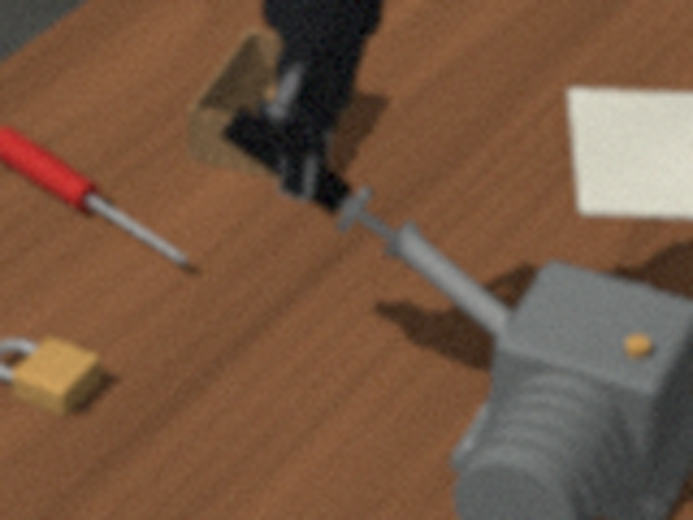

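>>> arm_command(motion=[{"x":0.003,"y":0,"z":-0.006,"roll":0,"fingers":0},{"x":0.003,"y":0,"z":-0.006,"roll":0,"fingers":0},{"x":0.0025,"y":0,"z":-0.005,"roll":0,"fingers":0},{"x":0,"y":0,"z":0,"roll":0,"fingers":0}])

```text
clock: 13.97
eef_pos: [0.5565, 0.0429, 0.1276]
tool_rot: [-0.047, 0.685, 0.073, 0.723]
ft_force: [-0.2, -0.8, -6.6]
grip_width: 0.015
```

```bash
python3 look.py 19
```

```text
t 13.9667 p [0.5565 0.0429 0.1276] zyaw -170.29 xax [ 0.05   0.041 -0.998] F [-0.2 -0.8 -6.6] w 0.015
[[ 0.05  -0.17   0.984]
 [ 0.041  0.985  0.168]
 [-0.998  0.032  0.056]]
grip along 0.0492 lat -0.0001 up 0.0261
```

View pics/d19.png

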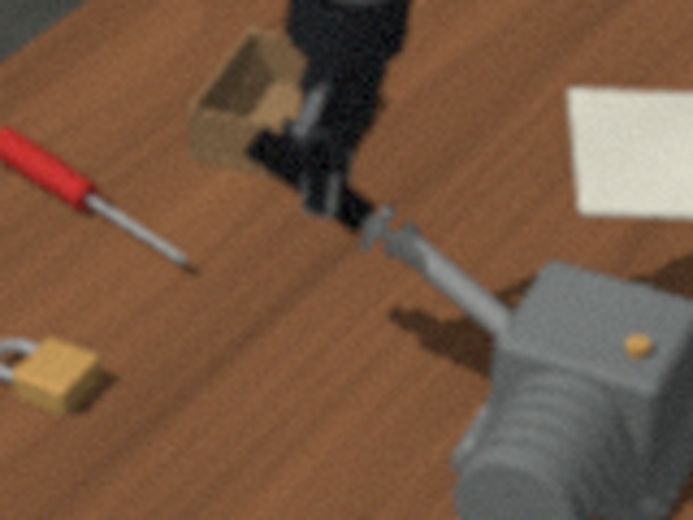

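View pics/s19.png

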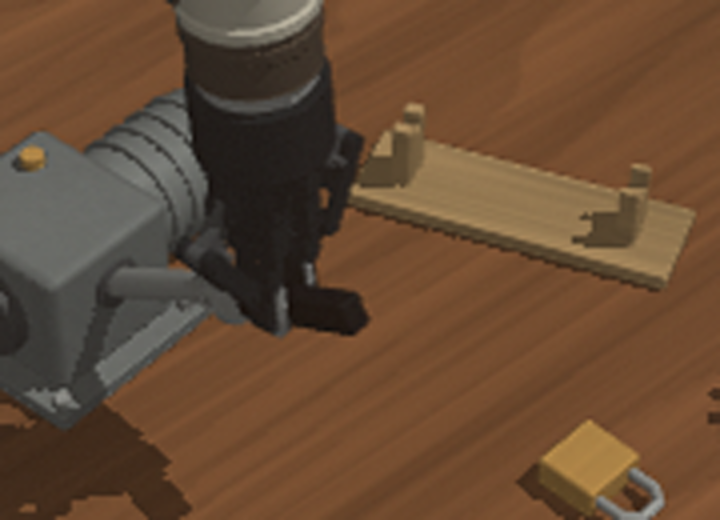

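>>> arm_command(motion=[{"x":0.003,"y":0,"z":-0.006,"roll":0,"fingers":0},{"x":0.003,"y":0,"z":-0.006,"roll":0,"fingers":0},{"x":0.002,"y":0,"z":-0.004,"roll":0,"fingers":0},{"x":0,"y":0,"z":0,"roll":0,"fingers":0}])

```text
clock: 14.4
eef_pos: [0.55, 0.0417, 0.1253]
tool_rot: [-0.047, 0.677, 0.074, 0.731]
ft_force: [-0.2, -0.5, -1.9]
grip_width: 0.0145
```

```bash
python3 look.py 20
```

```text
t 14.4 p [0.55   0.0417 0.1253] zyaw -170.27 xax [ 0.072  0.044 -0.996] F [-0.2 -0.5 -1.9] w 0.0145
[[ 0.072 -0.171  0.983]
 [ 0.044  0.985  0.168]
 [-0.996  0.032  0.078]]
grip along 0.0422 lat -0.0003 up 0.0238
```

View pics/d20.png

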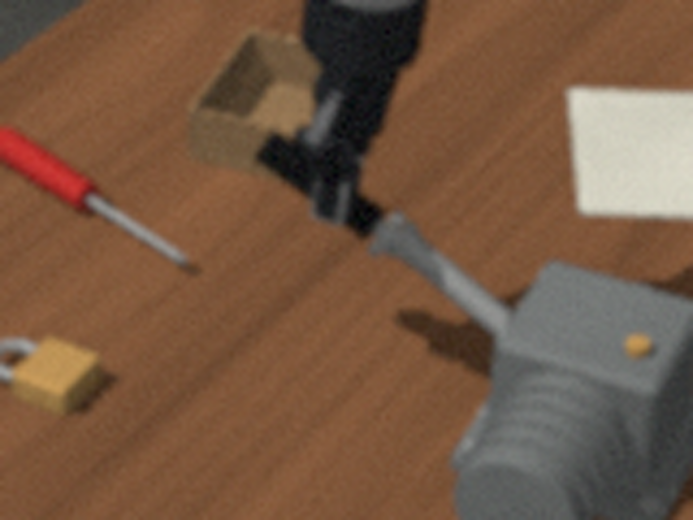

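>>> arm_command(motion=[{"x":0.003,"y":0,"z":-0.006,"roll":0,"fingers":0},{"x":0.003,"y":0,"z":-0.006,"roll":0,"fingers":0}])

```text
clock: 14.67
eef_pos: [0.5494, 0.0416, 0.1254]
tool_rot: [-0.046, 0.668, 0.075, 0.739]
ft_force: [6.7, 2.5, 11.9]
grip_width: 0.0145
```

```bash
python3 look.py 21
```

```text
t 14.6667 p [0.5494 0.0416 0.1254] zyaw -170.24 xax [ 0.095  0.048 -0.994] F [ 6.7  2.5 11.9] w 0.0145
[[ 0.095 -0.173  0.98 ]
 [ 0.048  0.984  0.169]
 [-0.994  0.031  0.102]]
grip along 0.0411 lat -0.0003 up 0.0238
```

View pics/d21.png

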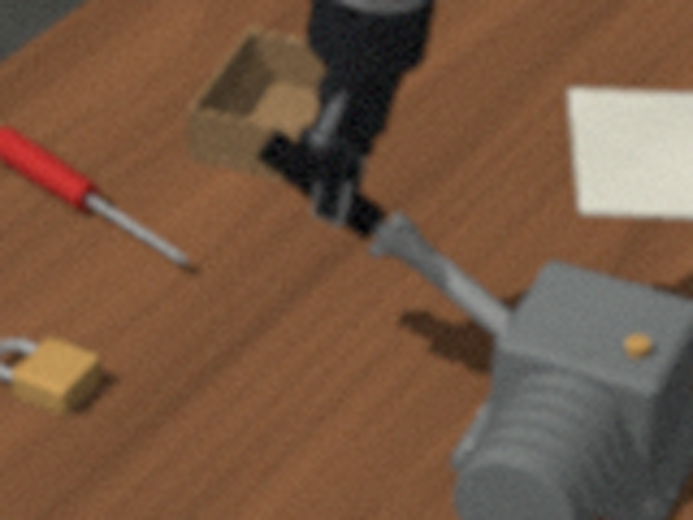

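View pics/s21.png

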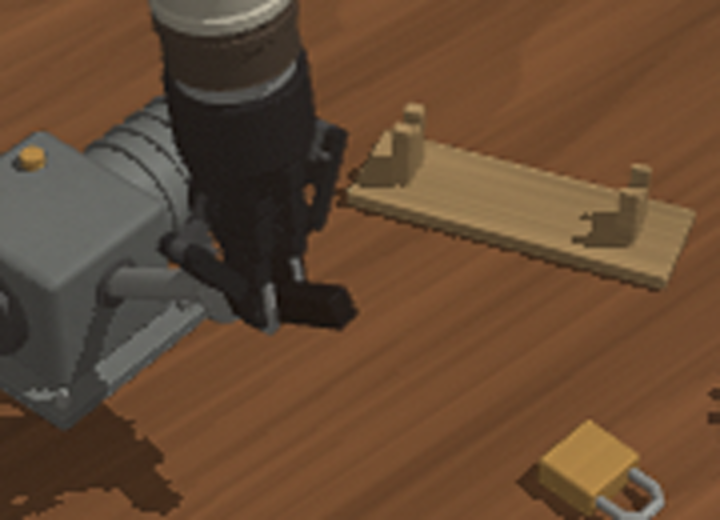

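The collar is flush with the mouth in the side view, around (385,235). The wrist force rose to about 13 N along the tube axis and motion stopped, so it is seated. Now I'll draw it out.

>>> arm_command(motion=[{"x":-0.004,"y":0,"z":0.009,"roll":0,"fingers":0},{"x":-0.006,"y":0,"z":0.009,"roll":0,"fingers":0},{"x":-0.006,"y":0,"z":0.009,"roll":0,"fingers":0},{"x":-0.006,"y":0,"z":0.009,"roll":0,"fingers":0},{"x":0,"y":0,"z":0,"roll":0,"fingers":0}])

```text
clock: 15.18
eef_pos: [0.5793, 0.0463, 0.1497]
tool_rot: [-0.047, 0.672, 0.075, 0.736]
ft_force: [2.3, 0.3, -2.5]
grip_width: 0.0147
```

```bash
python3 look.py 22
```

```text
t 15.1833 p [0.5793 0.0463 0.1497] zyaw -170.25 xax [ 0.087  0.047 -0.995] F [ 2.3  0.3 -2.5] w 0.0147
[[ 0.087 -0.172  0.981]
 [ 0.047  0.985  0.169]
 [-0.995  0.032  0.094]]
grip along 0.0715 lat -0.0003 up 0.0481
```

View pics/d22.png

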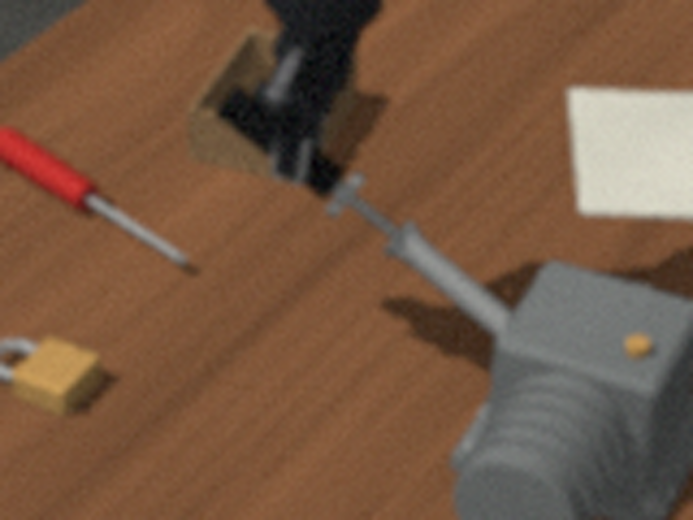

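>>> arm_command(motion=[{"x":0,"y":0,"z":0.01,"roll":0,"fingers":0},{"x":-0.002,"y":0,"z":0.011,"roll":0,"fingers":0},{"x":-0.004,"y":0,"z":0.011,"roll":0,"fingers":0},{"x":-0.004,"y":0,"z":0.011,"roll":0,"fingers":0},{"x":0,"y":0,"z":0,"roll":0,"fingers":0}])

```text
clock: 15.7
eef_pos: [0.6096, 0.0515, 0.1568]
tool_rot: [-0.047, 0.68, 0.074, 0.728]
ft_force: [0.6, 0.1, 0.4]
grip_width: 0.0149
```

```bash
python3 look.py 23
```

```text
t 15.7 p [0.6096 0.0515 0.1568] zyaw -170.3 xax [ 0.064  0.044 -0.997] F [0.6 0.1 0.4] w 0.0149
[[ 0.064 -0.171  0.983]
 [ 0.044  0.985  0.168]
 [-0.997  0.033  0.07 ]]
grip along 0.1026 lat -0.0000 up 0.0553
```

View pics/d23.png

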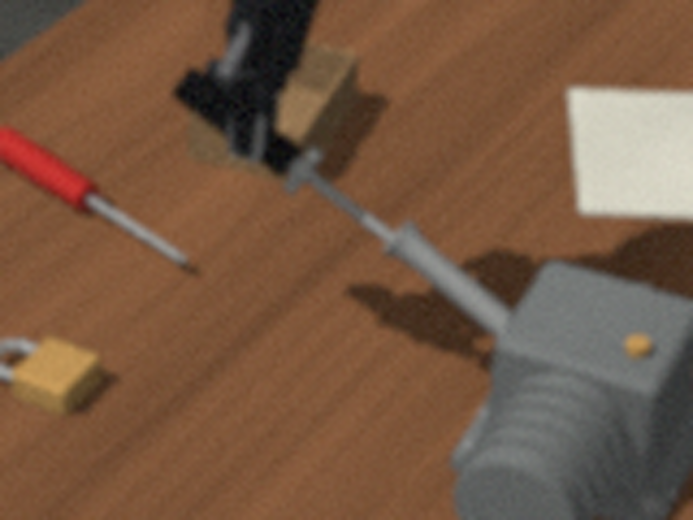

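>>> arm_command(motion=[{"x":0.001,"y":0,"z":0.008,"roll":0,"fingers":0},{"x":0.001,"y":0,"z":0.008,"roll":0,"fingers":0},{"x":0.005,"y":0,"z":0.005,"roll":0,"fingers":0},{"x":0.005,"y":0,"z":0.004,"roll":0,"fingers":0},{"x":0,"y":0,"z":0,"roll":0,"fingers":0}])

```text
clock: 16.22
eef_pos: [0.628, 0.0549, 0.1426]
tool_rot: [-0.047, 0.686, 0.073, 0.723]
ft_force: [-0.6, -0.4, 3.1]
grip_width: 0.0149
```

```bash
python3 look.py 24
```

```text
t 16.2167 p [0.628  0.0549 0.1426] zyaw -170.35 xax [ 0.049  0.042 -0.998] F [-0.6 -0.4  3.1] w 0.0149
[[ 0.049 -0.169  0.984]
 [ 0.042  0.985  0.167]
 [-0.998  0.033  0.055]]
grip along 0.1216 lat 0.0005 up 0.0410
```

View pics/d24.png

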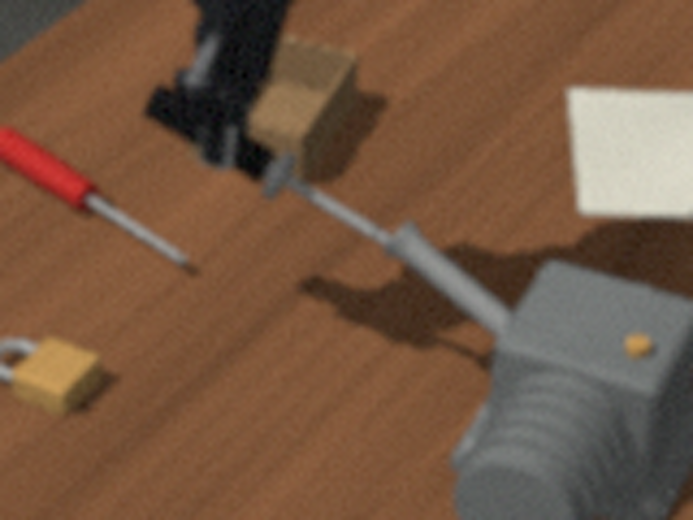

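View pics/s24.png

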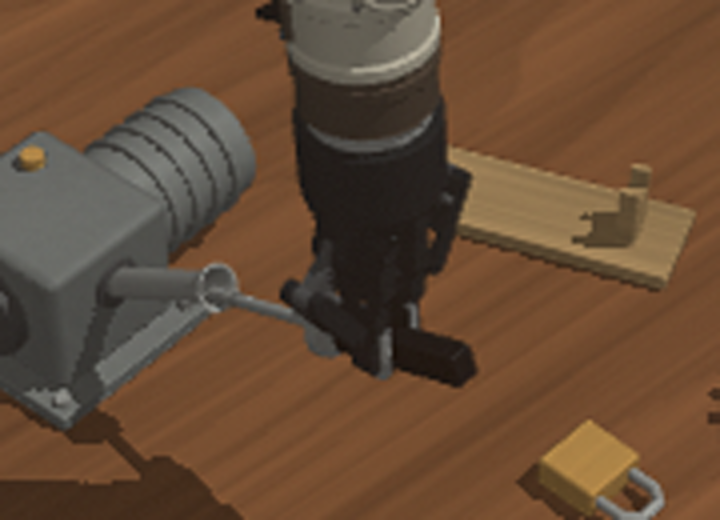

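>>> arm_command(motion=[{"x":0.006,"y":0,"z":0.004,"roll":0,"fingers":0},{"x":0.006,"y":0,"z":0.003,"roll":0,"fingers":0},{"x":0.006,"y":0,"z":0.003,"roll":0,"fingers":0},{"x":0.006,"y":0,"z":0.002,"roll":0,"fingers":0},{"x":0,"y":0,"z":0,"roll":0,"fingers":0}])

```text
clock: 16.73
eef_pos: [0.642, 0.0583, 0.1187]
tool_rot: [-0.047, 0.685, 0.073, 0.723]
ft_force: [-1.9, -1.9, 3.0]
grip_width: 0.015
```

```bash
python3 look.py 25
```

```text
t 16.7333 p [0.642  0.0583 0.1187] zyaw -170.35 xax [ 0.051  0.042 -0.998] F [-1.9 -1.9  3. ] w 0.015
[[ 0.051 -0.169  0.984]
 [ 0.042  0.985  0.167]
 [-0.998  0.033  0.057]]
grip along 0.1360 lat 0.0016 up 0.0172
```

View pics/d25.png

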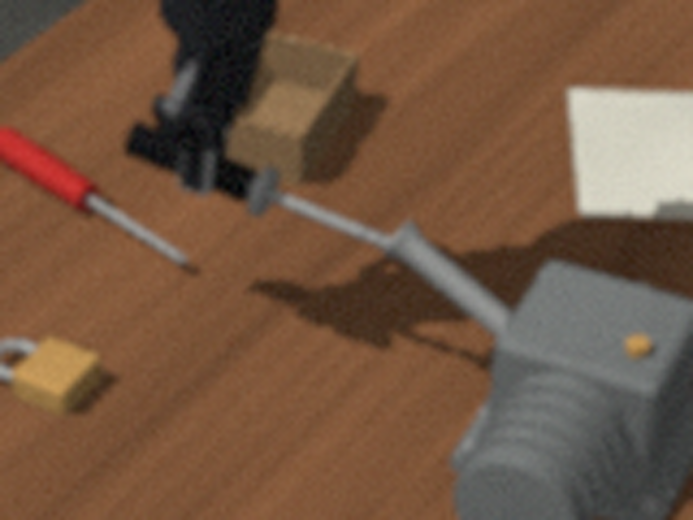

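View pics/s25.png

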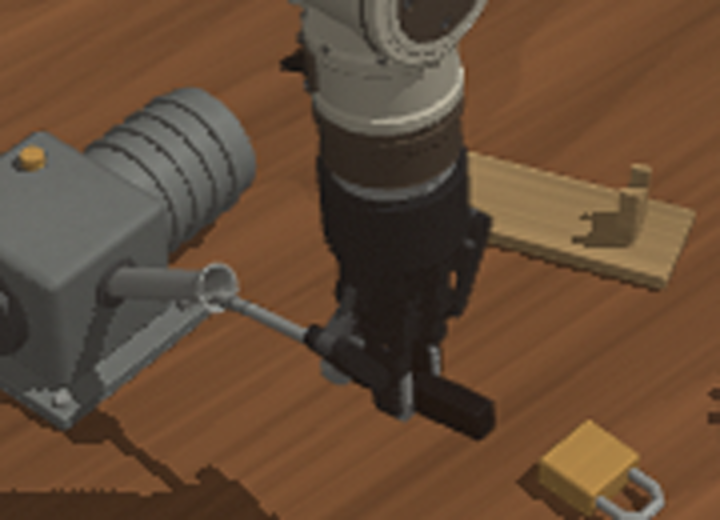

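>>> arm_command(motion=[{"x":0.004,"y":-0.001,"z":-0.005,"roll":0,"fingers":0},{"x":0.006,"y":0,"z":-0.003,"roll":0,"fingers":0},{"x":0.006,"y":0,"z":-0.001,"roll":0,"fingers":0},{"x":0,"y":0,"z":0,"roll":0,"fingers":0}])

```text
clock: 17.17
eef_pos: [0.638, 0.0569, 0.1051]
tool_rot: [-0.046, 0.681, 0.073, 0.727]
ft_force: [-0.5, -1.5, 3.6]
grip_width: 0.0147
```

```bash
python3 look.py 26
```

```text
t 17.1667 p [0.638  0.0569 0.1051] zyaw -170.35 xax [ 0.062  0.044 -0.997] F [-0.5 -1.5  3.6] w 0.0147
[[ 0.062 -0.17   0.984]
 [ 0.044  0.985  0.167]
 [-0.997  0.032  0.069]]
grip along 0.1316 lat 0.0009 up 0.0036
```

View pics/d26.png

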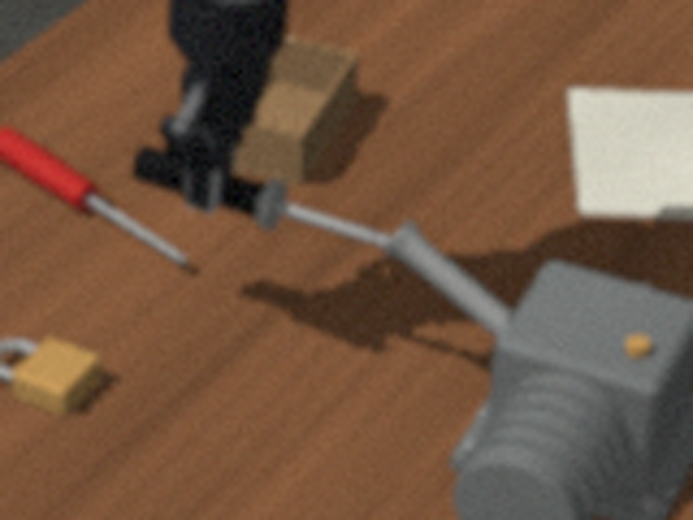

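View pics/s26.png

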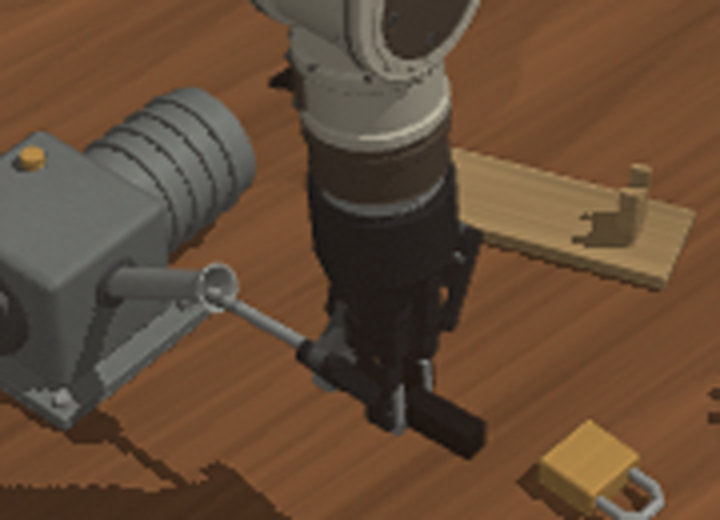

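>>> arm_command(motion=[{"x":-0.001,"y":0,"z":0.008,"roll":0,"fingers":0},{"x":-0.001,"y":0,"z":0.01,"roll":0,"fingers":0},{"x":-0.002,"y":0,"z":0.01,"roll":0,"fingers":0},{"x":-0.015,"y":0,"z":0,"roll":0,"fingers":0},{"x":-0.02,"y":0,"z":0,"roll":0,"fingers":0},{"x":-0.02,"y":0,"z":0,"roll":0,"fingers":0},{"x":0,"y":0,"z":0,"roll":0,"fingers":0}])

```text
clock: 17.85
eef_pos: [0.6572, 0.0589, 0.159]
tool_rot: [-0.046, 0.688, 0.073, 0.721]
ft_force: [1.3, -0.2, 0.0]
grip_width: 0.0147
```

```bash
python3 look.py 27
```

```text
t 17.85 p [0.6572 0.0589 0.159 ] zyaw -170.36 xax [ 0.044  0.043 -0.998] F [ 1.3 -0.2  0. ] w 0.0147
[[ 0.044 -0.169  0.985]
 [ 0.043  0.985  0.167]
 [-0.998  0.035  0.05 ]]
grip along 0.1513 lat -0.0002 up 0.0574
```

View pics/d27.png

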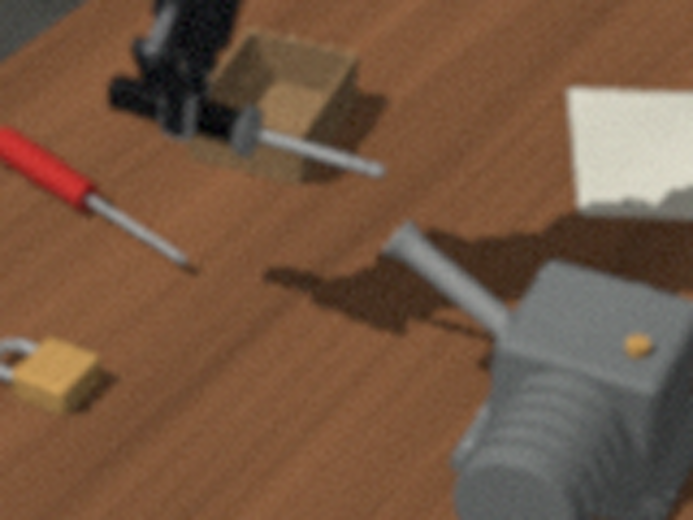

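View pics/s27.png

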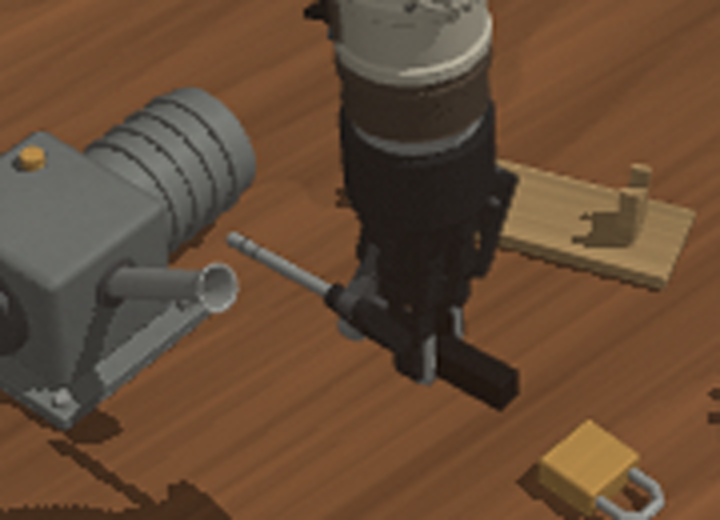

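```bash
python3 - <<'E'
from rel import *
r=rel((220,160),4,(270,180),4.33,[('tip',(233,239),(381,171)),('coll',(350,310),(246,131)),('hend',(507,390),(117,96))])
for a in('hend','coll'):
  g=r[a]-r['tip'];print(np.linalg.norm(g),np.degrees(np.arctan2(g[1],g[0])),np.degrees(np.arcsin(g[2]/np.linalg.norm(g))))
st([.468+.1375,-.316+.022,.133])
E
```

```text
tip [0.5217 0.0365 0.1673] 0.0054
coll [0.6113 0.0492 0.1699] 0.0029
hend [0.705  0.0692 0.1703] 0.0063
0.18619594509071788 10.111085624282458 0.9112562448457621
0.0905211734168056 8.065698183811538 1.6298132876150486
t 18.05 p [0.6543 0.0588 0.1536] zyaw -170.36 xax [ 0.035  0.042 -0.998] F [-0.5 -0.5 -2.4] w 0.0151
tooldelta [ 0.004  -0.3399 -0.108 ]
```

>>> arm_command(motion=[{"x":-0.002,"y":-0.02,"z":-0.005,"roll":0,"fingers":0},{"x":-0.002,"y":-0.027,"z":-0.008,"roll":0,"fingers":0},{"x":-0.002,"y":-0.027,"z":-0.008,"roll":0,"fingers":0},{"x":-0.002,"y":-0.027,"z":-0.008,"roll":0,"fingers":0},{"x":-0.002,"y":-0.027,"z":-0.008,"roll":0,"fingers":0},{"x":-0.002,"y":-0.027,"z":-0.008,"roll":0,"fingers":0},{"x":-0.002,"y":-0.027,"z":-0.008,"roll":0,"fingers":0},{"x":-0.002,"y":-0.027,"z":-0.008,"roll":0,"fingers":0},{"x":-0.002,"y":-0.027,"z":-0.008,"roll":0,"fingers":0},{"x":0,"y":0,"z":0,"roll":0,"fingers":0}])

```text
clock: 18.88
eef_pos: [0.6168, -0.1911, 0.1403]
tool_rot: [-0.046, 0.7, 0.079, 0.708]
ft_force: [1.4, 0.4, -1.5]
grip_width: 0.0151
```

```bash
python3 - <<'E'
from st import *
o,T,p=st([.468+.1375,-.316+.022,.133]);print(T.round(3),np.round(o['joint_pos'],3))
E
```

```text
t 18.8833 p [ 0.6168 -0.1911  0.1403] zyaw -169.86 xax [ 0.007  0.047 -0.999] F [ 1.4  0.4 -1.5] w 0.0151
tooldelta [ 0.0023 -0.0995 -0.0293]
[[ 0.007 -0.177  0.984]
 [ 0.047  0.983  0.176]
 [-0.999  0.045  0.016]] [-0.323  0.585  0.287  1.281  0.047 -0.5  ]
```

>>> arm_command(motion=[{"x":-0.002,"y":-0.024,"z":-0.007,"roll":0,"fingers":0},{"x":-0.002,"y":-0.024,"z":-0.007,"roll":0,"fingers":0},{"x":-0.002,"y":-0.024,"z":-0.007,"roll":0,"fingers":0},{"x":-0.002,"y":-0.022,"z":-0.007,"roll":0,"fingers":0},{"x":0,"y":0,"z":0,"roll":0,"fingers":0}])

```text
clock: 19.3
eef_pos: [0.601, -0.2911, 0.1336]
tool_rot: [-0.043, 0.704, 0.081, 0.704]
ft_force: [-0.4, -0.4, -2.0]
grip_width: 0.0146
```

```bash
python3 - <<'E'
from st import *
o,T,p=st([.468+.1375,-.316+.022,.133]);print(T.round(3),np.round(o['joint_pos'],3))
s=cam('scene');save(s,'s30.png',(60,230,330,430),2.9)
d=cam('side');save(d,'d30.png',(290,90,470,250),3.7)
E
```

```text
t 19.3 p [ 0.601  -0.2911  0.1336] zyaw -169.9 xax [-0.005  0.054 -0.999] F [-0.4 -0.4 -2. ] w 0.0146
tooldelta [ 0.0004 -0.0036  0.004 ]
[[-0.005 -0.175  0.984]
 [ 0.054  0.983  0.175]
 [-0.999  0.054  0.004]] [-0.472  0.653  0.388  1.336  0.046 -0.649]
```

View pics/s30.png

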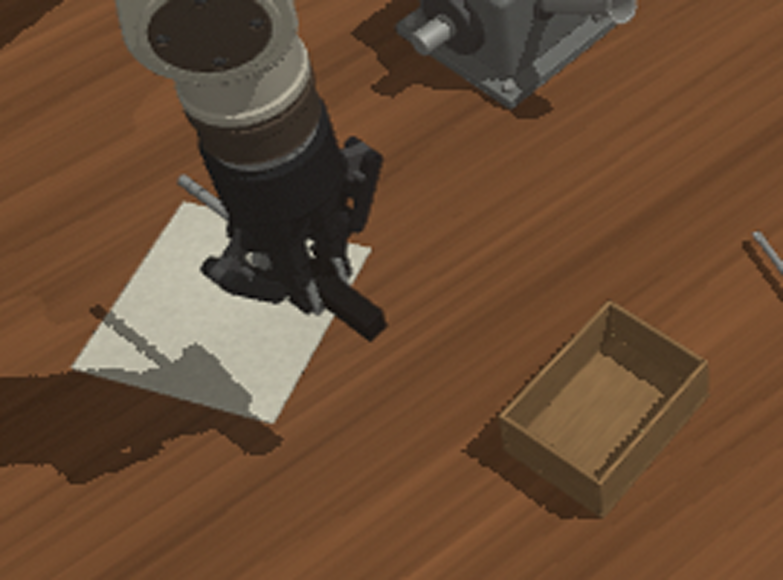

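View pics/d30.png

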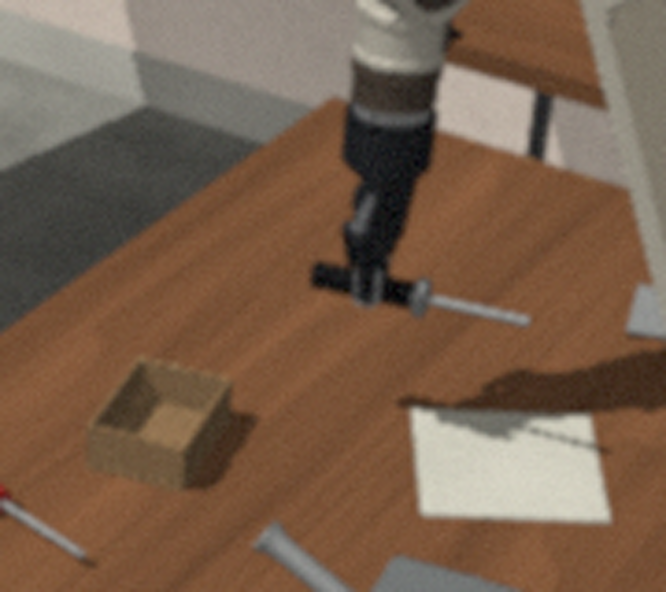

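```bash
python3 - <<'E'
from rel import *
r=rel((60,230),2.9,(290,90),3.7,[('tip',(184,182),(527,321)),('hend',(372,325),(317,276)),('coll',(259,258),(422,298))])
for a in('hend','coll'):
  g=r[a]-r['tip'];print(np.linalg.norm(g),np.degrees(np.arctan2(g[1],g[0])),np.degrees(np.arcsin(g[2]/np.linalg.norm(g))))
o,T,p=st();print(T[:,2].round(3))
E
```

```text
tip [ 0.4677 -0.3151  0.1482] 0.0044
hend [ 0.6504 -0.2823  0.1443] 0.0021
coll [ 0.5585 -0.3073  0.1439] 0.0032
0.18567752272585364 10.171233820075221 -1.1899498728611988
0.09123569640222823 4.904743807051243 -2.71077032111208
t 19.5 p [ 0.6022 -0.2859  0.1344] zyaw -169.59 xax [-0.005  0.057 -0.998] F [-0.4  0.5 -2.1] w 0.0145
[0.984 0.181 0.005]
```

>>> arm_command(motion=[{"x":-0.004,"y":-0.003,"z":0,"roll":0,"fingers":0},{"x":0,"y":0,"z":0,"roll":0,"fingers":0},{"x":0,"y":0,"z":0,"roll":0,"fingers":0}])

```text
clock: 19.75
eef_pos: [0.6035, -0.2855, 0.1382]
tool_rot: [-0.045, 0.704, 0.086, 0.704]
ft_force: [0.6, 1.1, -1.9]
grip_width: 0.0147
```

```bash
python3 - <<'E'
from st import *
o,T,p=st();print(T.round(3))
s=cam('scene');save(s,'s31.png',(60,230,330,430),2.9)
d=cam('side');save(d,'d31.png',(290,90,470,250),3.7)
w=cam('wrist');save(w,'w31.png')
st();
for i in range(4): camera('side')
o,T,p=st();print(T[:,2].round(3))
E
```

```text
t 19.75 p [ 0.6035 -0.2855  0.1382] zyaw -169.32 xax [-0.006  0.058 -0.998] F [ 0.6  1.1 -1.9] w 0.0147
[[-0.006 -0.185  0.983]
 [ 0.058  0.981  0.185]
 [-0.998  0.058  0.005]]
t 19.9 p [ 0.6035 -0.286   0.1383] zyaw -169.35 xax [-0.006  0.057 -0.998] F [-0.3  0.7 -1.2] w 0.0148
t 20.1 p [ 0.6032 -0.2865  0.1381] zyaw -169.4 xax [-0.006  0.058 -0.998] F [-0.7  0.1 -1.2] w 0.0148
[0.983 0.184 0.005]
```

View pics/s31.png

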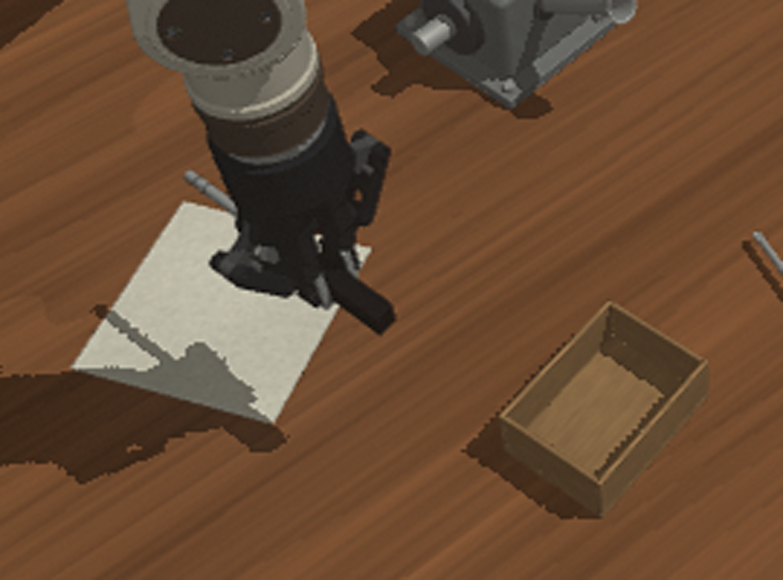

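View pics/d31.png

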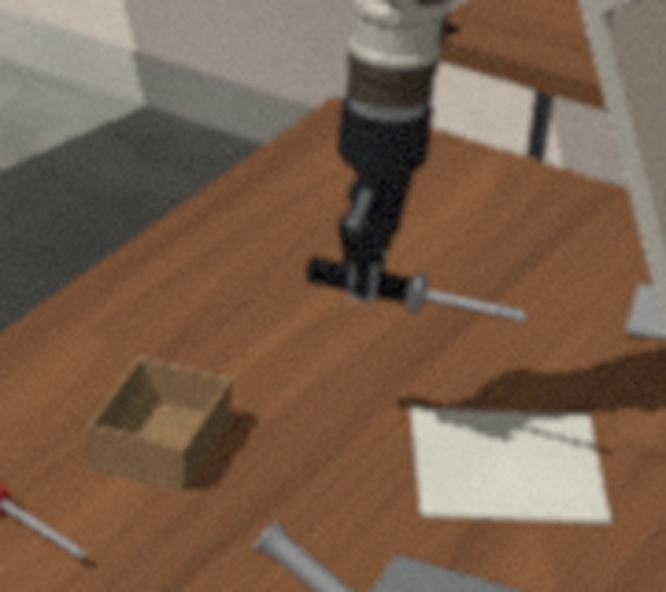

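View pics/w31.png

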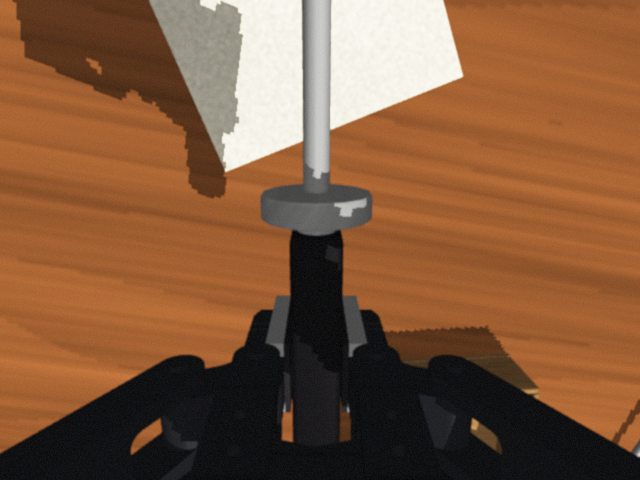

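```bash
python3 - <<'E'
from rel import *
r=rel((60,230),2.9,(290,90),3.7,[('tip',(190,177),(523,316)),('hend',(379,317),(311,270)),('coll',(266,254),(415,293))])
for a in('hend','coll'):
  g=r[a]-r['tip'];print(np.linalg.norm(g),np.degrees(np.arctan2(g[1],g[0])),np.degrees(np.arcsin(g[2]/np.linalg.norm(g))))
E
```

```text
tip [ 0.4707 -0.3114  0.1536] 0.0052
hend [ 0.6536 -0.2774  0.1516] 0.0012
coll [ 0.5633 -0.3033  0.1492] 0.004
0.1859949581716571 10.524959018276094 -0.5968929749517913
0.09296587675879005 4.984308482803298 -2.694025116005372
```

The tip is at about (0.471, -0.311, 0.153), the rod is level within about 2°, and the gauge is held free and still. I'm handing in.

```bash
python3 - <<'E'
from st import *
from workcell import job_done
st(); print(job_done())
E
```

```text
t 20.2 p [ 0.6031 -0.2866  0.138 ] zyaw -169.41 xax [-0.006  0.058 -0.998] F [-0.4  0.5 -0.5] w 0.0149
the job is handed in; nothing more can be done
None
```

The gauge went fully into the guide tube, came right out again, and is now held level above the paper. I handed the job in at 20.2 s.

- **Insertion:** I picked the gauge up by its handle and put the tip in the flared mouth. Lifting the handle then swung it in the grip to the tube's slant, since the tool itself can only roll. The collar looked flush with the mouth in the side view, motion stopped, and the wrist force rose to about 14 N.
- **Withdrawal:** On the way out I used the lower lip of the mouth to swing the gauge back to level, then drew it clear and carried it to the paper.
- **Last checks:** From two views, the tip is at about (0.471, -0.311, 0.153). That is some 15 cm above the paper and about 6 mm from the sheet's centre.
    - **Level:** The two slope estimates disagree slightly, at -0.6° and -2.7° (tip a little high); both are near level.
    - **Grip:** The hold is steady at 14.9 mm opening, where I expected 16 mm, with no contact force beyond noise.
- **Padlock, carton and screwdriver:** I never touched them, and they looked unmoved in the last views that showed each of them.
- **What went off plan:** Joint 6 reached its range limit (3.14) during the approach, so I switched to the half-turned grasp. The tool's tilt drifted a few degrees while moving, and I allowed for that.

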